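# Clamp a heat sink firmly in the bench holder

## Robot

A 6-joint arm with a two-finger parallel gripper is mounted at the origin on the work surface. World frame = base frame: x ahead of the robot, y to its left, z up, the work surface at z = 0. Lengths are in m, angles in rad, forces in N, time in s.
With the tool pointing down it reaches from about 0.35 to 0.775 m from the base axis. Payload 7.3 kg.
Tool frame: the origin (TCP) lies midway between the tips of the shut fingers; the grasp point (between the pads) lies 19 mm behind it (r.hold_point_z is the distance from the TCP to the grasp point, in m); z points along the fingers, y is the direction in which the jaws open and shut (so a half turn about z gives the same grasp; the last joint's range is limited). The gripper opens to 92 mm and grips with 3 to 60 N. Pads are 19 mm wide; open, the fingers measure 130 mm over their backs; the gripper's body (75 mm by 190 mm) begins 47 mm behind the grasp point.
Start: joints at [-1.463, 0.342, 1.524, -0, 1.275, -0.146], TCP at [0.132, -0.508, 0.196] pointing down, gripper open.
Joint ranges: [-2.53, 2.53], [-0.77, 2.02], [0.04, 2.7], [-1, 4.14], [0.28, 2.66], [-3.11, 3.11]. Speed limits (rad/s): [2.57, 2.57, 3.14, 3.14, 3.14, 3.14].

## Interface

Orientations are given as a unit quaternion [x, y, z, w].
In Python, from bench import sense, imaging, ticket, models, r gives the robot as it stands. The module is installed in compiled form; this text tells all that it offers.
- The arm moves only by the shell command python3 -m crank 'ROWS'. ROWS is JSON, a list of rows, each an object with "turn": the turn, a rotation vector about the tool's x, y, z in rad, a list of three; "delta_pos": the shift along the tool's x, y, z in mm, a list of three; "fingers": the closure, from 0 (fully open) to 1 (shut). A call has 1 to 12 rows; each row is the pose to reach, as a shift and turn from the pose commanded when the call began, along the tool's axes at that moment; what a row does not reach only later rows make up. A row lasts 1/8 s, in which the tool goes at most 62.5 mm and 10.7 degrees, less where a joint would pass 70% of its speed; a pose out of reach is approached as far as the arm can. A call with a gripper value outside its range is refused whole. The fingers move at their own pace and stop on an object; the grip force is fixed at half the most. Time passes only in rows, so rows that repeat a pose let the fingers close. It gives the time, the measured TCP pose, the force and the opening at its end, in the units of the state.
- sense(): the state, without advancing time (a new reading comes with each control period).
- imaging.read_camera(name): name is "side" or "top" or "wrist"; returns a dict with "img" (384x512x3 uint8, blue, green, red), "vfov" (degrees; the focal length in pixels is half the picture's height over the tangent of half this angle, whatever the lens; pixels are square), "cx", "cy" (the principal point, pixels), "k1" (the pictures are not rectified: a ray, as slopes to the right and down, at radius r is drawn at 1 + k1 r^2 times it, then the intrinsics apply), "rvec" (rotation vector, rad) and "tvec" (3), from world to camera coordinates, as OpenCV has them. Camera axes: x right, y down, z forward; pixel columns grow to the right and rows downward; lengths in m; the calibration is good to about 2 mm. A picture is of the moment at which its call begins. There is no depth.
- ticket.close_job(): hands the job in, once; it reports no verdict.
Trained networks look in the newest picture that a camera, given by its name, has taken for a name from the list of things; names that differ only in an ending like _2 or _b are one class to them, and where a whole thing is asked for, a point or a joint stands for the part that bears it (a point fixed in the world has none). Each returns a list of dicts, best first, with "p" (0 to 1); they miss things now and then, are a little off and sometimes report something else, mostly with a low value. They report only what shows in the picture. A call takes as long as a camera call. They do not tell look-alikes from the thing itself.
- models.cut_out(name, camera): "pixels" (384x512 bool, what is visible of it).
- models.tip_of(name, camera): "at" ([x, y, z] in m, in the coordinates of the camera as it stood for that picture, good to about 4 mm: a listed point, or the origin of a listed thing).
The state is a dict: "clock": time; "joints": joint angles; "dq": joint speeds; "joint_torque": joint torques, N m; "ee_pos": TCP position; "ee_rot": TCP orientation; "ft_force": force on the tool from outside, world axes, zero at the start; "wrist_torque": the same for the moment, N m; "width": finger opening in m.
Only numpy, scipy, OpenCV 4.12 (cv2) and the standard library are available. Lean on these libraries where they do the work, as an engineer would, in place of code of your own. Each camera call takes 0.05 s, during which the arm holds its last target.

## Task

Stand the finned heat sink flat on the bed of the bench holder, centred and square between the fixed stop and the jaw, and let go of it. Then wind the holder's tension wheel clockwise by its knob until the heat sink is pinched against the stop and the wheel reaches a firm feel, clearly stiffer than its running drag; do not crush the fins. Let go with it clamped, and leave the other things on the bench where they are.

Things in the scene. Friction and masses are not known exactly. Their poses are not given: they have to be found in the camera images.
- heatsink: plain aluminium heat sink block with upright fins on top, 46 mm along its x (the way to grip it, outer fins are flat faces), 60 mm along its y (fins run this way), 40 mm tall, about 0.18 kg, loose, standing flat on the bench. Origin at the centre of its underside.
- holder: fixed bench holder, 120 x 290 mm base. Origin on the bench; clamping line = its y axis: stop at the +y end, jaw and wheel at the -y end. Its steel bed, 66 mm wide about x = 0, is 20 mm above the origin. The jaw (64 mm wide, top 55 mm above the bench) starts at least 85 mm from the stop and slides along the bed, pushing the heat sink ahead. The heat sink fits with its y along the holder's y.
- stop: fixed dark steel stop block of the holder, 64 mm wide, 15 mm thick, top 35 mm above the bed. Origin on the bed at the middle of its clamping face (the face that looks to the holder's -y); axes parallel to the holder's.
- wheel: black hand wheel, 116 mm across, 12 mm thick, lying level, axis upright. Origin on the axis at its underside, 72 mm above the bench. Clockwise from above closes the jaw, about 12 mm per radian, and it stays where it is left. How far it must turn is not known beforehand: up to 0.7 of a turn. Once the heat sink meets the stop, a stiff spring behind the jaw makes the effort climb within 0.3 rad.
- knob_mid (a point): middle of the upright steel knob on the wheel, 18 mm thick, 42 mm tall, 45 mm from the wheel's axis; it spins freely: pinch it from above, lead it round without turning the hand. Point on its axis, 111 mm above the bench; top at 127 mm. Running drag about 9 N at the knob along the turn while moving (a little less at rest); firm is some 4.5 N more (2.5 to 7 N is right); 10 N more crushes the fins.
- tape: bystander: cardboard tape ring, 68 mm across, 25 mm tall. Origin at the centre of its underside.
- spool: bystander: steel spool 52 mm across, 40 mm tall. Origin at the centre of its underside.
- meter: bystander: hand meter lying flat, 160 x 78 x 40 mm. Origin at the centre of its underside.
- handset: bystander: flat black handset 150 x 72 x 9 mm. Origin at the centre of its underside.
- driver: bystander: screwdriver lying flat along its x. Origin under its middle.
- pot: bystander: open glass cup, 70 mm across, 60 mm tall. Origin at the centre of its underside.
- partsbox: bystander: open divided parts box 120 x 180 x 40 mm. Origin at the centre of its underside.
Not all that is in view belongs to the job. Leave any purple look-alike of the heatsink alone.

How it is judged:
On the way, in this order (a step that is already met when the one before it is completed fails the run):
1. the heat sink stands flat on the bed between stop and jaw, let go (z of heatsink in the frame of holder between 0.017 and 0.023 m and y of heatsink in the frame of holder between -0.02 and 0.032 m and angle between heatsink's own z axis and vertical below 0.1 rad and contact force between the fingers and heatsink below 0.3 N), for 0.2 s.
2. the wheel is being wound by hand (contact force between the fingers and wheel above 2 N), for 0.1 s.
At the end, for the whole second after the job is handed in: the heat sink stands flat on the bed (within 3 mm and 0.08 rad), in line with the holder within 0.08 rad and within 12 mm of its centre line, at rest, and is pinched against the stop with 8 to 28 N (contact force between heatsink and stop between 8 and 28 N and z of heatsink in the frame of holder between 0.017 and 0.023 m and x of heatsink in the frame of holder between -0.012 and 0.012 m and angle between the y axis of heatsink and the y axis of holder, either way round below 0.08 rad and angle between heatsink's own z axis and vertical below 0.08 rad and linear speed of heatsink below 0.01 m/s); the robot touches nothing.
It fails at once if the heat sink is crushed: more than 40 N against the stop (contact force between heatsink and stop above 40 N).
It fails at once if a bystander is moved by more than 30 mm (distance of any of tape, spool, meter, handset, driver, pot, partsbox from where it was at the start of the episode above 0.03 m).
It also fails if it takes over 72 s, if anything falls off the work surface, if the arm or the gripper's body presses on something with over 40 N, if the wrist force passes 120 N, or if a joint passes its speed limit or range.

## Working session

There is one attempt and no reset: what is moved stays moved. The work goes in short steps, Python scripts to look and compute and a shell command to move; the robot and the scene stay as the last step left them, time stands still between calls to the robot, and variables do not carry over. Pictures are saved under pics/ and viewed, and the job is handed in when it is done.

```bash
mkdir -p pics; cat > h.py <<'E'
import numpy as np, cv2
from bench import sense, imaging, ticket, models, r
from scipy.spatial.transform import Rotation as R
def towl(c,p):
    Rm=cv2.Rodrigues(np.array(c["rvec"],float))[0]; return Rm.T@(np.array(p,float)-np.array(c["tvec"],float).ravel())
def K(c):
    f=192/np.tan(np.radians(c["vfov"])/2); return f
def proj(c,P):
    Rm=cv2.Rodrigues(np.array(c["rvec"],float))[0]; q=Rm@np.array(P,float)+np.array(c["tvec"],float).ravel()
    a=q[:2]/q[2]; s=1+c["k1"]*(a@a); f=K(c); return np.array([c["cx"],c["cy"]])+f*a*s
def ray(c,u,v):
    f=K(c); d=np.array([u-c["cx"],v-c["cy"]])/f; a=d.copy()
    for _ in range(30): a=d/(1+c["k1"]*(a@a))
    Rm=cv2.Rodrigues(np.array(c["rvec"],float))[0]
    return -Rm.T@np.array(c["tvec"],float).ravel(), Rm.T@np.array([a[0],a[1],1.])
def onz(c,u,v,z):
    o,d=ray(c,u,v); return o+d*(z-o[2])/d[2]
E
python3 - <<'E'
from h import *
np.set_printoptions(precision=3,suppress=True)
s=sense(); print({k:np.round(v,3) for k,v in s.items()}, r.hold_point_z)
for cam in ["side","top","wrist"]:
    c=imaging.read_camera(cam); cv2.imwrite(f"pics/{cam}0.png",c["img"])
    print(cam,c["vfov"],c["cx"],c["cy"],c["k1"],towl(c,[0,0,0]))
    for n in ["heatsink","holder","stop","wheel","knob_mid","tape","spool","meter","handset","driver","pot","partsbox"]:
        try:
            for d in models.tip_of(n,cam)[:3]:
                w=towl(c,d["at"]); print(n,round(d["p"],2),w,proj(c,w).round())
        except Exception as e: print(n,e)
E
```

```text
{'clock': np.float64(0.0), 'joints': array([-1.463,  0.343,  1.525,  0.   ,  1.275, -0.146]), 'dq': array([-0.   ,  0.001, -0.   ,  0.001,  0.   ,  0.   ]), 'joint_torque': array([  0.003, -43.124, -24.422,   0.072,   0.056,  -0.   ]), 'ee_pos': array([ 0.132, -0.508,  0.195]), 'ee_rot': array([ 0.992,  0.127,  0.   , -0.001]), 'ft_force': array([-0.584,  0.383,  0.477]), 'wrist_torque': array([-0.037,  0.059,  0.006]), 'width': np.float64(0.092)} 0.0188
side 49.97924486539456 250.15297900496793 193.95730461381459 -0.06240538753699808 [-0.048  0.88   0.69 ]
heatsink 0.8 [ 0.587  0.263 -0.   ] [195. 239.]
heatsink 0.78 [0.724 0.078 0.002] [204. 194.]
heatsink 0.71 [0.404 0.415 0.001] [207. 304.]
stop 0.86 [0.547 0.063 0.022] [252. 206.]
wheel 0.81 [ 0.518 -0.129  0.075] [296. 169.]
knob_mid 0.54 [ 0.546 -0.097  0.115] [284. 159.]
tape 0.6 [ 0.452  0.249 -0.005] [237. 259.]
spool 0.84 [ 0.53   0.378 -0.002] [179. 272.]
driver 0.61 [0.364 0.125 0.   ] [292. 247.]
pot 0.83 [0.627 0.415 0.001] [141. 261.]
pot 0.24 [ 0.546 -0.1    0.112] [284. 159.]
partsbox 0.82 [ 0.791 -0.1    0.001] [22
[... 293 characters left out ...]
 184.]
holder 0.44 [0.545 0.06  0.025] [271. 177.]
stop 0.45 [0.541 0.062 0.025] [270. 179.]
wheel 0.88 [ 0.518 -0.13   0.072] [341. 185.]
wheel 0.37 [ 0.256 -0.281 -0.002] [393. 283.]
knob_mid 0.43 [ 0.544 -0.097  0.11 ] [331. 173.]
spool 0.82 [0.522 0.378 0.   ] [160. 185.]
meter 0.75 [ 0.257 -0.28  -0.003] [392. 283.]
handset 0.67 [ 0.698  0.255 -0.005] [205. 127.]
driver 0.97 [ 0.365  0.124 -0.001] [247. 241.]
driver 0.62 [0.539 0.06  0.025] [271. 179.]
pot 0.66 [0.632 0.407 0.002] [152. 148.]
pot 0.62 [ 0.533 -0.     0.003] [292. 183.]
partsbox 0.59 [ 0.794 -0.098  0.004] [325.  96.]
wrist 59.953356520613625 257.501391540949 192.48522395561787 0.009782548463115976 [ 0.196 -0.491  0.384]
```

View pics/side0.png

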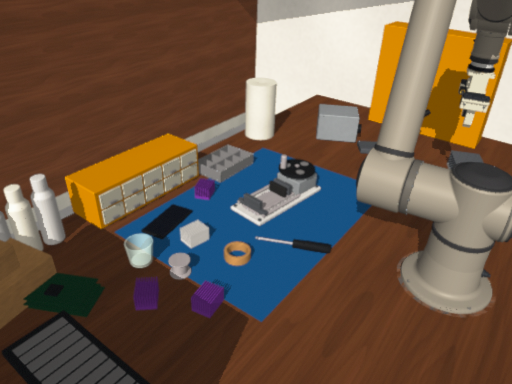

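View pics/top0.png

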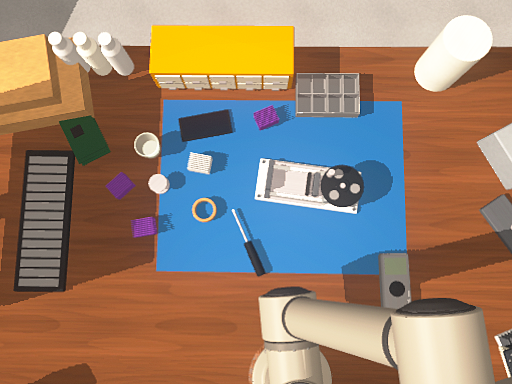

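The top view shows the bare aluminium sink at about (200,163) and three purple look-alikes. The holder is around (310,185), with the wheel at (342,186). Next I'll measure the yaws.

```bash
python3 - <<'E'
from h import *
np.set_printoptions(precision=3,suppress=True)
c=imaging.read_camera("top")
print([ (round(d["p"],2),towl(c,d["at"])) for d in models.tip_of("heatsink","top")])
for d in models.cut_out("heatsink","top"):
    m=d["pixels"].astype(np.uint8); ys,xs=np.nonzero(m); print("mask",round(d["p"],2),xs.mean(),ys.mean(),m.sum(),c["img"][m>0].mean(0))
    if abs(xs.mean()-200)<12:
        P=np.array([onz(c,x,y,0.04)[:2] for x,y in zip(xs,ys)],np.float32)
        print(cv2.minAreaRect(P*1000))
for n in ["holder","stop","wheel"]:
  for d in models.cut_out(n,"top")[:1]:
    m=d["pixels"].astype(np.uint8); ys,xs=np.nonzero(m)
    z={"holder":0.02,"stop":0.055,"wheel":0.084}[n]
    P=np.array([onz(c,x,y,z)[:2] for x,y in zip(xs,ys)],np.float32)
    print(n,d["p"],m.sum(),cv2.minAreaRect(P*1000))
a=c["img"][135:190,170:235]; b=c["img"][145:225,240:380]
cv2.imwrite("pics/a1.png",cv2.resize(a,None,fx=9,fy=9,interpolation=cv2.INTER_CUBIC))
cv2.imwrite("pics/b1.png",cv2.resize(b,None,fx=5.7,fy=5.7,interpolation=cv2.INTER_CUBIC))
E
```

```text
[(0.97, array([ 0.586,  0.261, -0.002])), (0.96, array([0.4  , 0.418, 0.001])), (0.6, array([0.515, 0.491, 0.   ])), (0.59, array([0.723, 0.073, 0.004]))]
mask 0.88 119.89655172413794 184.89655172413794 377 [121.626  52.889 108.271]
mask 0.86 199.7864077669903 162.8640776699029 412 [213.223 224.08  232.286]
((581.9573974609375, 260.2215576171875), (65.69139099121094, 52.151771545410156), 80.2608413696289)
mask 0.82 266.3661202185792 117.21311475409836 366 [150.117  66.91  134.063]
mask 0.63 143.75955056179777 226.1820224719101 445 [147.173  65.472 134.474]
holder 0.69 4481 ((530.6766967773438, -50.51344299316406), (301.5207824707031, 134.6032257080078), 83.5738296508789)
stop 0.63 227 ((538.68896484375, 64.93058013916016), (18.72669792175293, 102.58428192138672), 82.5566635131836)
wheel 0.76 1454 ((515.696533203125, -128.753662109375), (111.33811950683594, 115.28641510009766), 0.6165298819541931)
```

View pics/a1.png

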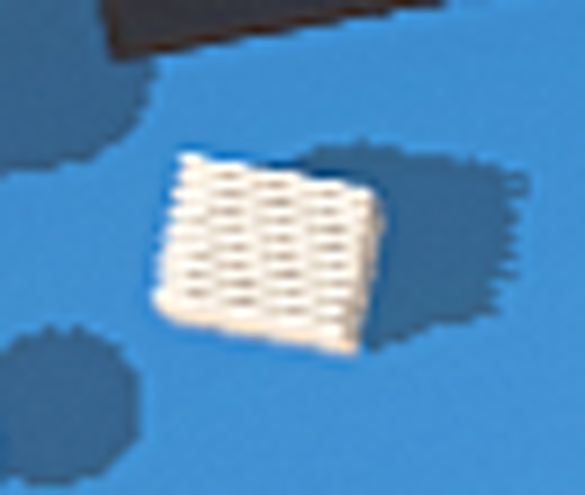

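View pics/b1.png

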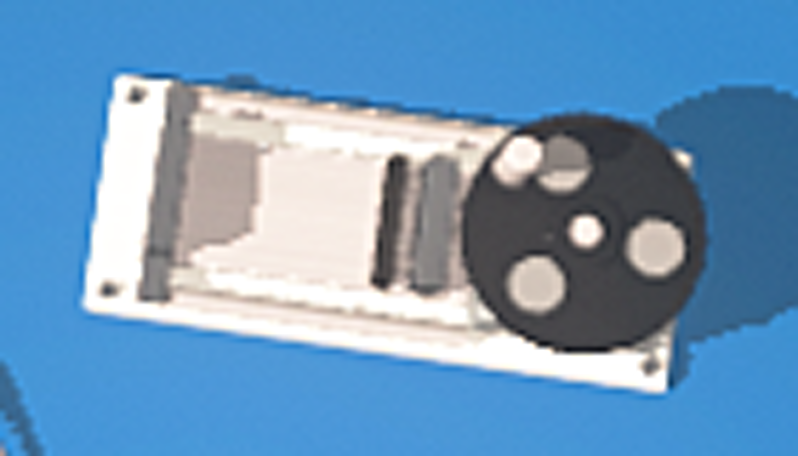

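```bash
cat >> h.py <<'E'
def delta(pos,yaw_y,s=None,base=None):
    """pos TCP target world; yaw_y = world angle of tool y, tool pointing down"""
    s=s or sense(); R0=R.from_quat(s["ee_rot"]); p0=np.array(s["ee_pos"])
    y=np.array([np.cos(yaw_y),np.sin(yaw_y),0]); z=np.array([0,0,-1.]); x=np.cross(y,z)
    Rt=R.from_matrix(np.stack([x,y,z],1))
    return (R0.inv().apply(np.array(pos)-p0)*1000).round(1), (R0.inv()*Rt).as_rotvec().round(4)
E
python3 - <<'E'
from h import *
np.set_printoptions(precision=3,suppress=True)
c=imaging.read_camera("top")
for z in (0.005,0.01,0.02):
    P=np.array([onz(c,240+x/5.7,145+y/5.7,z)[:2] for x,y in [(120,75),(690,155),(665,390),(85,310)]])
    e=P[1]-P[0]; f=P[2]-P[3]; g=P[0]-P[3]
    print(z,P.mean(0),np.linalg.norm(e),np.linalg.norm(f),np.linalg.norm(g),[np.degrees(np.arctan2(-v[0],-v[1])) for v in (e,f)],np.degrees(np.arctan2(g[1],g[0])))
P=np.array([onz(c,170+x/9,135+y/9,0.04)[:2] for x,y in [(185,155),(375,188)]]);e=P[0]-P[1];print("sink yaw",np.degrees(np.arctan2(-e[0],e[1])),np.linalg.norm(e))
for p in [(0.45,-0.2,0.28),(0.586,0.262,0.23)]: print(delta(p,-0.19))
E
```

```text
0.005 [ 0.526 -0.048] 0.28883639281384915 0.2901303716647467 0.12118009230093776 [np.float64(7.544827745344906), np.float64(7.167668804949776)] -7.650796195695636
0.01 [ 0.525 -0.047] 0.2877694619193448 0.28905866095008403 0.12073246593704633 [np.float64(7.544827745344905), np.float64(7.1676688049497885)] -7.650796195695642
0.02 [ 0.523 -0.046] 0.2856356001303362 0.2869152395207585 0.11983721320926365 [np.float64(7.5448277453449), np.float64(7.1676688049497725)] -7.650796195695642
sink yaw -9.37578945302297 0.06087441510040491
(array([ 385.3, -218.4,  -83.9]), array([ 0.   ,  0.   , -1.127]))
(array([ 633. , -631.5,  -33.9]), array([ 0.   ,  0.   , -1.127]))
```

```bash
python3 -m crank '[{"turn":[0,0,-0.15],"delta_pos":[55,-31,-12],"fingers":0},{"turn":[0,0,-0.3],"delta_pos":[110,-62,-24],"fingers":0},{"turn":[0,0,-0.45],"delta_pos":[165,-93,-36],"fingers":0},{"turn":[0,0,-0.6],"delta_pos":[220,-125,-48],"fingers":0},{"turn":[0,0,-0.75],"delta_pos":[275,-156,-60],"fingers":0},{"turn":[0,0,-0.9],"delta_pos":[330,-187,-72],"fingers":0},{"turn":[0,0,-1.05],"delta_pos":[385,-218,-84],"fingers":0},{"turn":[0,0,-1.127],"delta_pos":[420,-276,-80],"fingers":0},{"turn":[0,0,-1.127],"delta_pos":[455,-335,-75],"fingers":0},{"turn":[0,0,-1.127],"delta_pos":[490,-394,-65],"fingers":0},{"turn":[0,0,-1.127],"delta_pos":[525,-453,-60],"fingers":0},{"turn":[0,0,-1.127],"delta_pos":[560,-512,-50],"fingers":0}]'
python3 - <<'E'
from h import *
print(delta((0.586,0.262,0.23),-0.18))
E
```

```text
clock: 3.8
ee_pos: [0.5341, 0.0895, 0.2515]
ee_rot: [0.771, 0.637, 0.0, 0.0]
ft_force: [1.7, -0.5, -0.0]
width: 0.0916
(array([179.2,  18.4,  21.5]), array([ 0.001 ,  0.0001, -0.01  ]))
```

```bash
python3 -m crank '[{"turn":[0,0,-0.01],"delta_pos":[60,6,7],"fingers":0},{"turn":[0,0,-0.01],"delta_pos":[120,12,14],"fingers":0},{"turn":[0,0,-0.01],"delta_pos":[179,18,21],"fingers":0},{"turn":[0,0,-0.01],"delta_pos":[179,18,21],"fingers":0},{"turn":[0,0,-0.01],"delta_pos":[179,18,21],"fingers":0}]'
python3 - <<'E'
from h import *
np.set_printoptions(precision=4,suppress=True)
c=imaging.read_camera("wrist"); cv2.imwrite("pics/w1.png",c["img"])
for d in models.tip_of("heatsink","wrist"): print(d["p"],towl(c,d["at"]))
for d in models.cut_out("heatsink","wrist"):
    m=d["pixels"].astype(np.uint8); ys,xs=np.nonzero(m); print(d["p"],xs.mean(),ys.mean(),m.sum())
print(sense()["ee_pos"],towl(c,[0,0,0]),R.from_rotvec(np.ravel(c["rvec"])).inv().apply([0,0,1]))
E
```

```text
clock: 4.42
ee_pos: [0.5849, 0.2596, 0.2301]
ee_rot: [0.768, 0.641, -0.0, 0.0]
ft_force: [0.3, -0.6, 0.2]
width: 0.0916
0.98 [ 0.401   0.4154 -0.001 ]
0.85 [0.5829 0.2672 0.0007]
0.86 256.5869461648404 159.772748928061 2099
0.62 67.93022657054583 54.9456745623069 3884
[0.5853 0.2585 0.2311] [0.5965 0.3258 0.4182] [-0.0453 -0.2475 -0.9678]
```

View pics/w1.png

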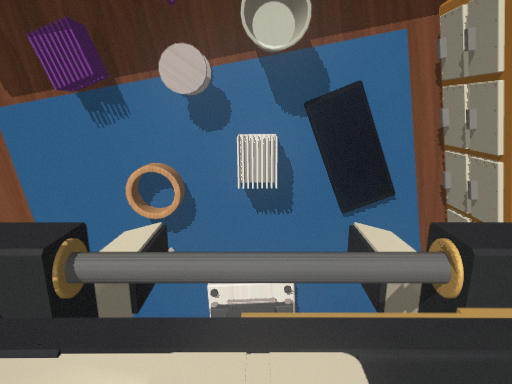

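```bash
python3 - <<'E'
from h import *
np.set_printoptions(precision=4,suppress=True)
c=imaging.read_camera("wrist"); cv2.imwrite("pics/w1c.png",cv2.resize(c["img"][120:205,220:300],None,fx=7,fy=7,interpolation=cv2.INTER_CUBIC))
E
```

```text
(no output)
```

View pics/w1c.png

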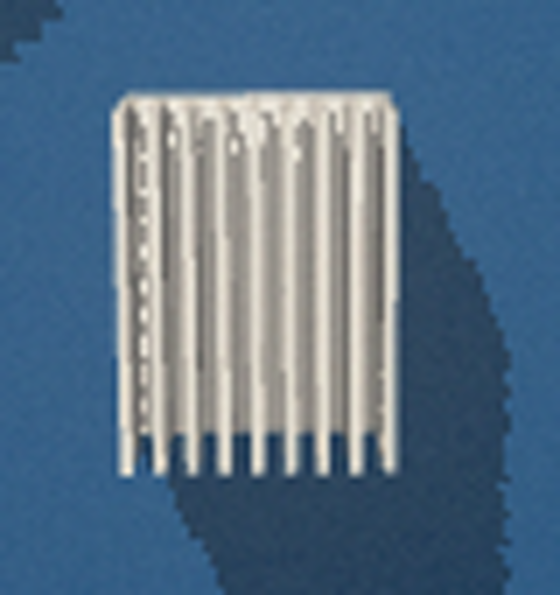

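```bash
python3 - <<'E'
from h import *
np.set_printoptions(precision=4,suppress=True)
c=imaging.read_camera("wrist")
P=np.array([onz(c,220+x/7,120+y/7,0.04)[:2] for x,y in [(113,105),(399,105),(398,475),(120,475)]])
print(P,P.mean(0)); y=P[0]-P[3];y2=P[1]-P[2];x=P[1]-P[0];x2=P[2]-P[3]
for v in (y,y2): print(np.linalg.norm(v),np.arctan2(-v[0],v[1]))
for v in (x,x2): print(np.linalg.norm(v),np.arctan2(v[1],v[0]))
m=P.mean(0)
print(delta((m[0],m[1],0.08),-0.18),delta((m[0],m[1],0.010),-0.18))
E
```

```text
[[0.5678 0.2981]
 [0.6131 0.2898]
 [0.6027 0.2293]
 [0.5569 0.2377]] [0.5851 0.2637]
0.061291824661639634 -0.17830989170584616
0.06130298698388197 -0.16921378994675415
0.046034350392375786 -0.1813213630456504
0.046591984877824726 -0.1814704659250411
(array([  4.9,  -1.2, 151.1]), array([ 0.0009, -0.0003, -0.0017])) (array([  4.9,  -1.3, 221.1]), array([ 0.0009, -0.0003, -0.0017]))
```

```bash
python3 -m crank '[{"turn":[0,0,0],"delta_pos":[5,-1,50],"fingers":0},{"turn":[0,0,0],"delta_pos":[5,-1,110],"fingers":0},{"turn":[0,0,0],"delta_pos":[5,-1,160],"fingers":0},{"turn":[0,0,0],"delta_pos":[5,-1,195],"fingers":0},{"turn":[0,0,0],"delta_pos":[5,-1,219],"fingers":0},{"turn":[0,0,0],"delta_pos":[5,-1,219],"fingers":0},{"turn":[0,0,0],"delta_pos":[5,-1,219],"fingers":1},{"turn":[0,0,0],"delta_pos":[5,-1,219],"fingers":1},{"turn":[0,0,0],"delta_pos":[5,-1,219],"fingers":1},{"turn":[0,0,0],"delta_pos":[5,-1,219],"fingers":1},{"turn":[0,0,0],"delta_pos":[5,-1,219],"fingers":1},{"turn":[0,0,0],"delta_pos":[5,-1,219],"fingers":1}]'
```

```text
clock: 6.18
ee_pos: [0.585, 0.2649, 0.0114]
ee_rot: [0.768, 0.641, -0.0, 0.0]
ft_force: [0.2, -0.2, 0.0]
width: 0.0366
```

```bash
python3 - <<'E'
from h import *
for cam in ["side","top","wrist"]:
    c=imaging.read_camera(cam); cv2.imwrite(f"pics/{cam}2.png",c["img"])
    if cam=="side": cv2.imwrite("pics/side2c.png",cv2.resize(c["img"][170:310,110:270],None,fx=4,fy=4,interpolation=cv2.INTER_CUBIC))
print(sense()["width"])
E
```

```text
0.024531221414043364
```

View pics/side2c.png

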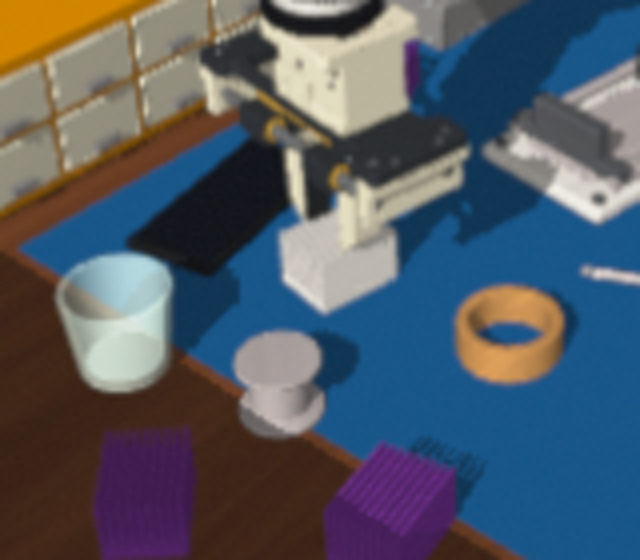

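View pics/wrist2.png

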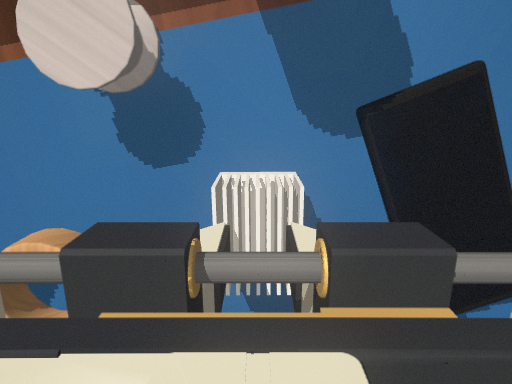

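```bash
python3 - <<'E'
from h import *
s=sense(); p=np.array(s["ee_pos"]); Rt=R.from_quat(s["ee_rot"]); print(p,s["width"],s["ft_force"].round(2))
for cam in ["side","wrist"]:
    c=imaging.read_camera(cam); im=c["img"].copy(); im=cv2.resize(im,None,fx=4,fy=4,interpolation=cv2.INTER_CUBIC)
    for off,col in [((0,0,0),(0,0,255)),((0,0,-.019),(0,255,0)),((0,.023,0),(255,0,255)),((0,-.023,0),(255,255,0))]:
        q=proj(c,p+Rt.apply(off)); print(cam,off,q); cv2.circle(im,tuple(int(v*4+2) for v in q),5,col,-1)
    q=proj(c,[0.585,0.2637,0.04]); cv2.circle(im,tuple(int(v*4+2) for v in q),5,(0,165,255),-1)
    im=im[680:1240,440:1080] if cam=="side" else im[600:1200,700:1400]
    cv2.imwrite(f"pics/{cam}3c.png",im)
E
```

```text
[0.58498077 0.26497607 0.01135303] 0.024531221414043364 [ 0.27  0.23 -0.95]
side (0, 0, 0) [194.5836986  236.45324114]
side (0, 0, -0.019) [194.24464364 230.74845534]
side (0, 0.023, 0) [189.56544899 232.47036369]
side (0, -0.023, 0) [199.73631771 240.54002836]
wrist (0, 0, 0) [258.24304729 222.0899229 ]
wrist (0, 0, -0.019) [258.31558076 233.88886133]
wrist (0, 0.023, 0) [296.72272959 222.1138844 ]
wrist (0, -0.023, 0) [219.76355303 222.07369797]
```

View pics/side3c.png

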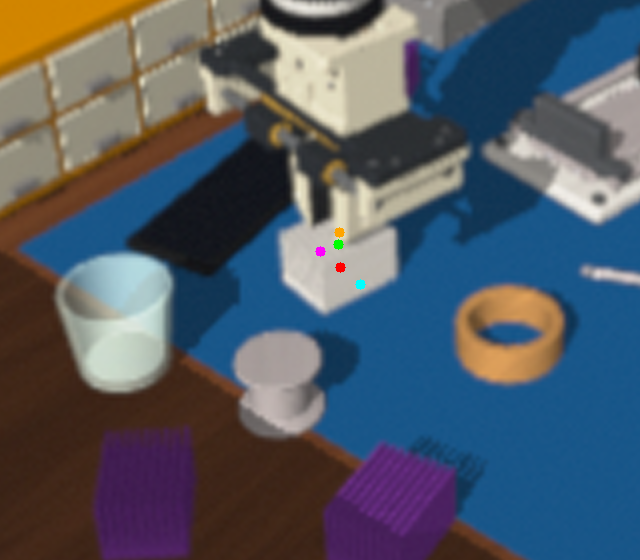

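View pics/wrist3c.png

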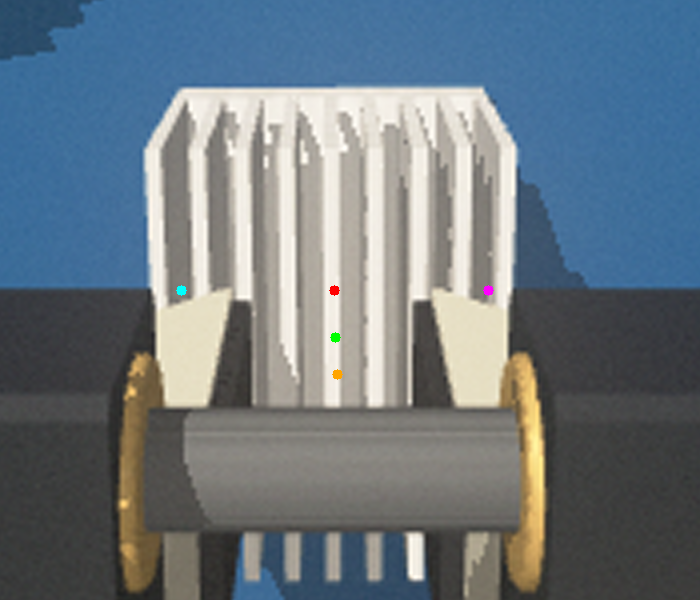

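```bash
python3 - <<'E'
from h import *
s=sense(); print(s["clock"],s["width"],s["ee_pos"],s["ft_force"].round(2))
c=imaging.read_camera("wrist");cv2.imwrite("pics/w4.png",cv2.resize(c["img"][150:300,175:350],None,fx=4,fy=4,interpolation=cv2.INTER_CUBIC))
s=sense(); print(s["clock"],s["width"],s["ee_pos"],s["ft_force"].round(2))
E
```

```text
6.425 0.016669705389967683 [0.58497493 0.26496791 0.01135972] [ 0.99 -0.36 -0.62]
6.475 0.012464354299543009 [0.58500217 0.26498266 0.01134716] [-0.54 -0.07  0.49]
```

View pics/w4.png

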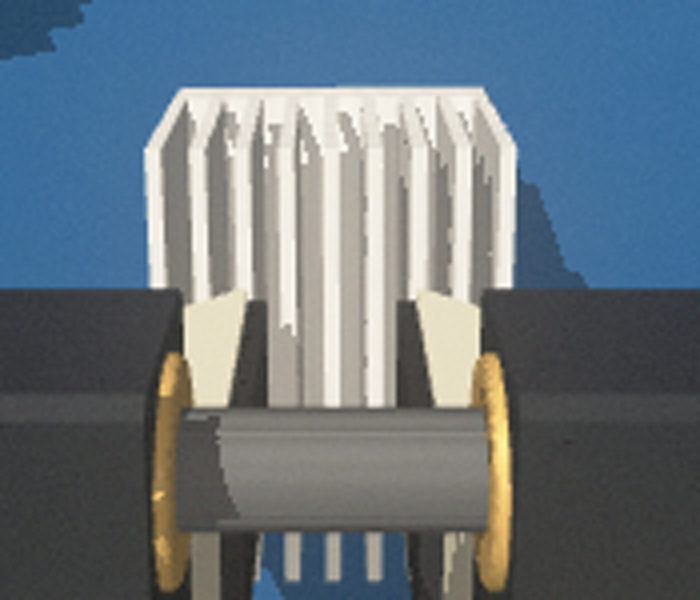

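The fingers close with no contact although the TCP height reads right. I'll open, lift, and check where the fingertips actually are.

```bash
python3 -m crank '[{"turn":[0,0,0],"delta_pos":[0,0,0],"fingers":0.3},{"turn":[0,0,0],"delta_pos":[0,0,0],"fingers":0},{"turn":[0,0,0],"delta_pos":[0,0,0],"fingers":0},{"turn":[0,0,0],"delta_pos":[0,0,0],"fingers":0},{"turn":[0,0,0],"delta_pos":[0,0,0],"fingers":0},{"turn":[0,0,0],"delta_pos":[0,0,0],"fingers":0},{"turn":[0,0,0],"delta_pos":[0,0,0],"fingers":0},{"turn":[0,0,0],"delta_pos":[0,0,0],"fingers":0},{"turn":[0,0,0],"delta_pos":[0,0,0],"fingers":0},{"turn":[0,0,0],"delta_pos":[0,0,0],"fingers":0}]'
python3 - <<'E'
from h import *
for cam in ["side","wrist"]:
    c=imaging.read_camera(cam)
    im=c["img"][170:310,110:270] if cam=="side" else c["img"][120:300,130:390]
    cv2.imwrite(f"pics/{cam}5c.png",cv2.resize(im,None,fx=4 if cam=="side" else 3,fy=4 if cam=="side" else 3,interpolation=cv2.INTER_CUBIC))
print(sense()["width"])
E
```

```text
clock: 7.72
ee_pos: [0.585, 0.2649, 0.0114]
ee_rot: [0.768, 0.641, -0.0, 0.0]
ft_force: [-0.3, -0.5, 0.3]
width: 0.0918
0.09166940187438893
```

View pics/side5c.png

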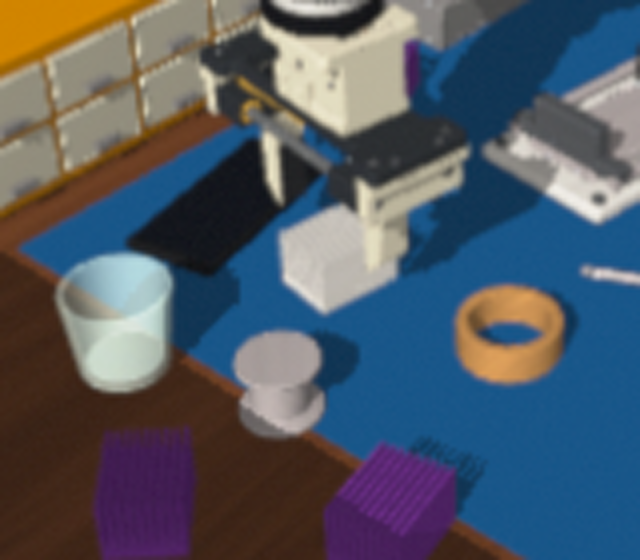

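View pics/wrist5c.png

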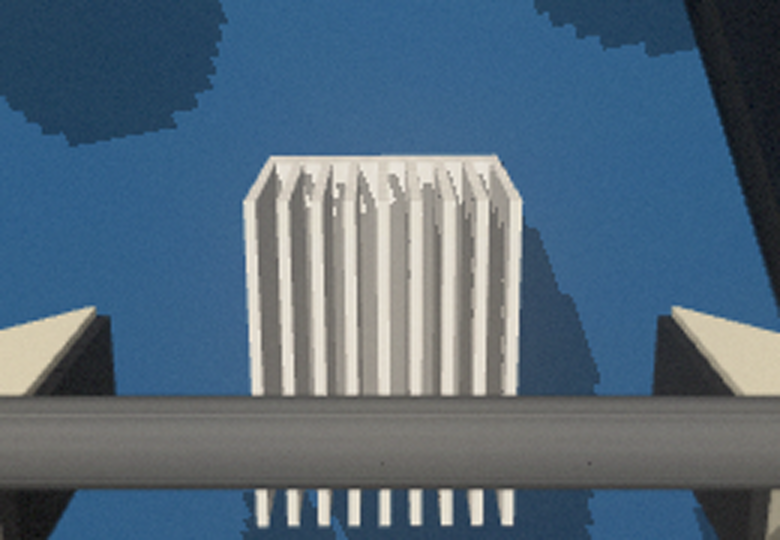

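```bash
python3 - <<'E'
from h import *
s=sense(); p=np.array(s["ee_pos"]); Rt=R.from_quat(s["ee_rot"])
for cam in ["side","wrist"]:
    c=imaging.read_camera(cam); k=6 if cam=="side" else 3
    im=cv2.resize(c["img"],None,fx=k,fy=k,interpolation=cv2.INTER_CUBIC)
    for dz,col in [(0,(0,0,255)),(-.014,(0,255,0)),(-.028,(255,0,255)),(-.066,(0,255,255))]:
        for sy in (-1,1):
            for x in (-.0095,.0095):
              q=proj(c,p+Rt.apply((x,sy*.046,dz))); cv2.circle(im,tuple(int((v+.5)*k) for v in q),3,col,-1)
    im=im[1150:1500,980:1400] if cam=="side" else im[450:950,380:1170]
    if cam=="side": im=cv2.resize(im,None,fx=1.7,fy=1.7)
    cv2.imwrite(f"pics/{cam}6c.png",im)
E
```

```text
(no output)
```

View pics/side6c.png

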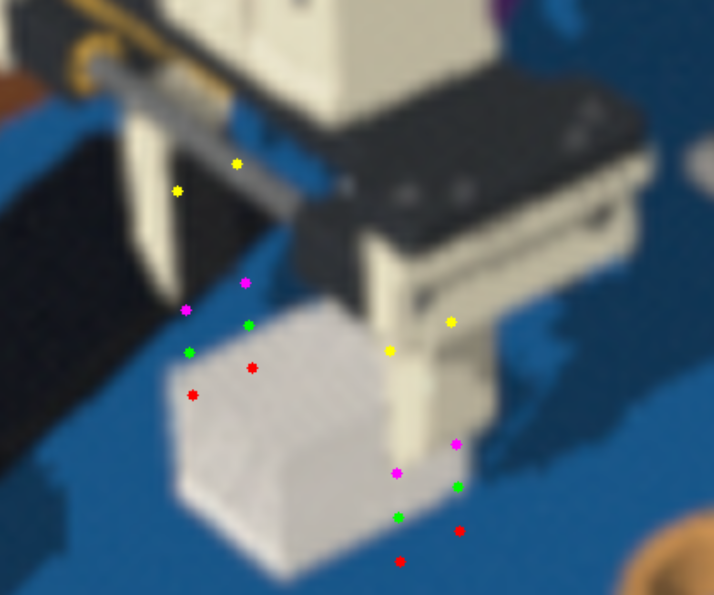

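View pics/wrist6c.png

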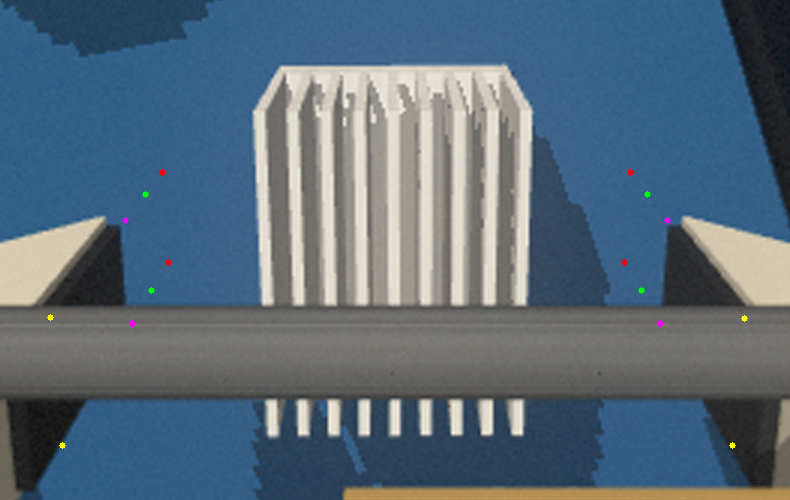

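Both cameras agree that the real fingertips sit about 29 mm above the reported TCP: the magenta marks fall on them at wrist (172,223) and (352,223). Laterally they match. I'll treat the tips as ee_z + 0.029 and descend in steps, watching the force.

```bash
python3 -m crank '[{"turn":[0,0,0],"delta_pos":[-1,0,8],"fingers":0},{"turn":[0,0,0],"delta_pos":[-1,0,14],"fingers":0},{"turn":[0,0,0],"delta_pos":[-1,0,14],"fingers":0}]'; python3 -m crank '[{"turn":[0,0,0],"delta_pos":[0,0,6],"fingers":0},{"turn":[0,0,0],"delta_pos":[0,0,11],"fingers":0},{"turn":[0,0,0],"delta_pos":[0,0,11],"fingers":0}]'
python3 - <<'E'
from h import *
c=imaging.read_camera("side")
cv2.imwrite(f"pics/side7c.png",cv2.resize(c["img"][190:260,160:240],None,fx=8,fy=8,interpolation=cv2.INTER_CUBIC))
E
```

```text
clock: 8.3
ee_pos: [0.5842, 0.2637, -0.0036]
ee_rot: [0.768, 0.641, -0.001, -0.0]
ft_force: [-0.7, -0.0, 0.7]
width: 0.0917
clock: 8.68
ee_pos: [0.5844, 0.2639, -0.0142]
ee_rot: [0.768, 0.641, -0.001, -0.0]
ft_force: [0.2, 0.4, -0.5]
width: 0.0917
```

View pics/side7c.png

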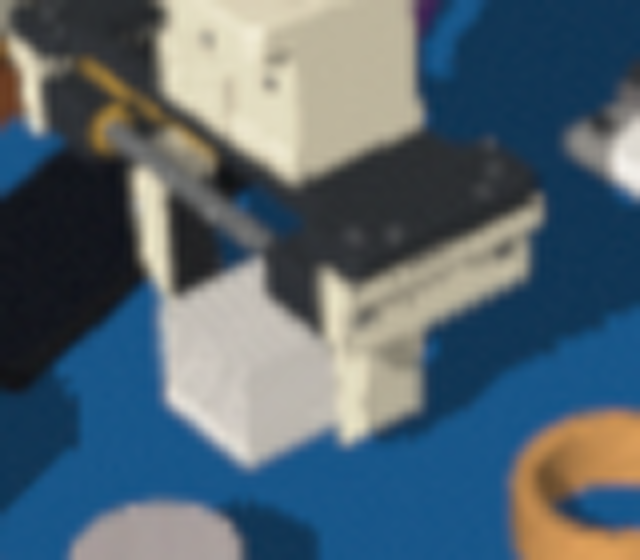

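Reported z is −0.014 with no contact, so the offset is real. The fingers now straddle the sink; close.

```bash
python3 -m crank '[{"turn":[0,0,0],"delta_pos":[0,0,3],"fingers":0},{"turn":[0,0,0],"delta_pos":[0,0,3],"fingers":1},{"turn":[0,0,0],"delta_pos":[0,0,3],"fingers":1},{"turn":[0,0,0],"delta_pos":[0,0,3],"fingers":1},{"turn":[0,0,0],"delta_pos":[0,0,3],"fingers":1},{"turn":[0,0,0],"delta_pos":[0,0,3],"fingers":1},{"turn":[0,0,0],"delta_pos":[0,0,3],"fingers":1},{"turn":[0,0,0],"delta_pos":[0,0,3],"fingers":1},{"turn":[0,0,0],"delta_pos":[0,0,3],"fingers":1}]'; sleep 0
```

```text
clock: 9.85
ee_pos: [0.5849, 0.264, -0.0165]
ee_rot: [0.768, 0.641, 0.0, 0.0]
ft_force: [0.2, 0.3, -0.2]
width: 0.0459
```

```bash
python3 -m crank '[{"turn":[0,0,0],"delta_pos":[0,0,-20],"fingers":1},{"turn":[0,0,0],"delta_pos":[0,0,-70],"fingers":1},{"turn":[0,0,0],"delta_pos":[0,0,-130],"fingers":1},{"turn":[0,0,0],"delta_pos":[0,0,-190],"fingers":1},{"turn":[0,0,0],"delta_pos":[0,0,-220],"fingers":1},{"turn":[0,0,0],"delta_pos":[0,0,-220],"fingers":1}]'
python3 - <<'E'
from h import *
print(delta((0.525,-0.07,0.20),-0.13))
E
```

```text
clock: 10.6
ee_pos: [0.5858, 0.2644, 0.2057]
ee_rot: [0.768, 0.641, 0.002, 0.001]
ft_force: [0.1, -0.1, -2.4]
width: 0.0459
(array([-339.9,   -0. ,    4.9]), array([ 0.0044, -0.0021, -0.0499]))
```

```bash
python3 -m crank '[{"turn":[0,0,-0.01],"delta_pos":[-50,0,0],"fingers":1},{"turn":[0,0,-0.02],"delta_pos":[-105,0,0],"fingers":1},{"turn":[0,0,-0.03],"delta_pos":[-160,0,0],"fingers":1},{"turn":[0,0,-0.04],"delta_pos":[-215,0,0],"fingers":1},{"turn":[0,0,-0.05],"delta_pos":[-270,0,0],"fingers":1},{"turn":[0,0,-0.05],"delta_pos":[-320,0,0],"fingers":1},{"turn":[0,0,-0.05],"delta_pos":[-340,0,0],"fingers":1},{"turn":[0,0,-0.05],"delta_pos":[-340,0,0],"fingers":1},{"turn":[0,0,-0.05],"delta_pos":[-340,0,0],"fingers":1}]'
python3 - <<'E'
from h import *
np.set_printoptions(precision=4,suppress=True)
c=imaging.read_camera("wrist"); cv2.imwrite("pics/w8.png",c["img"])
for n in ["holder","stop","wheel","knob_mid","heatsink"]:
  for d in models.tip_of(n,"wrist")[:2]: print(n,round(d["p"],2),towl(c,d["at"]))
E
```

```text
clock: 11.72
ee_pos: [0.5234, -0.0697, 0.202]
ee_rot: [0.751, 0.66, -0.001, -0.001]
ft_force: [0.1, 0.4, -2.7]
width: 0.0457
holder 0.62 [ 0.5294 -0.0034  0.0017]
stop 0.75 [0.5429 0.054  0.0156]
heatsink 0.86 [ 0.5223 -0.0665  0.2178]
heatsink 0.6 [0.7207 0.0782 0.0033]
```

View pics/w8.png

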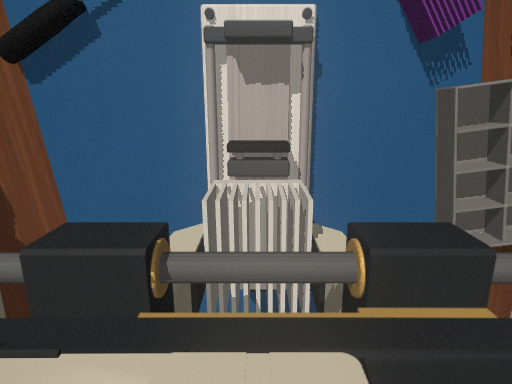

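```bash
python3 - <<'E'
from h import *
c=imaging.read_camera("wrist"); cv2.imwrite("pics/w9.png",cv2.resize(c["img"][0:190,190:330],None,fx=4,fy=4,interpolation=cv2.INTER_CUBIC)[:600])
cv2.imwrite("pics/w9b.png",cv2.resize(c["img"][0:190,190:330],None,fx=4,fy=4,interpolation=cv2.INTER_CUBIC)[400:])
c=imaging.read_camera("side"); cv2.imwrite("pics/s9.png",cv2.resize(c["img"][145:225,225:335],None,fx=7,fy=7,interpolation=cv2.INTER_CUBIC))
E
```

```text
(no output)
```

View pics/w9.png

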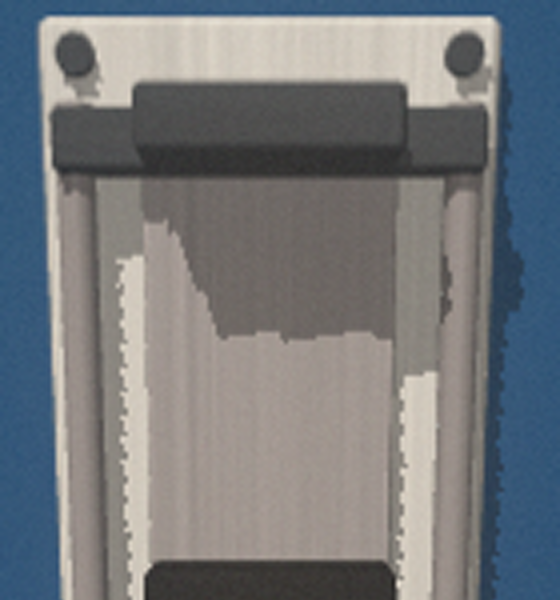

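View pics/w9b.png

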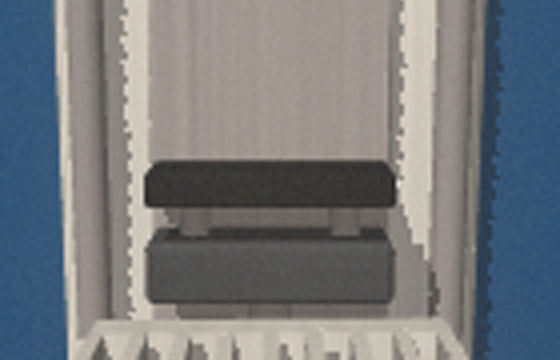

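View pics/s9.png

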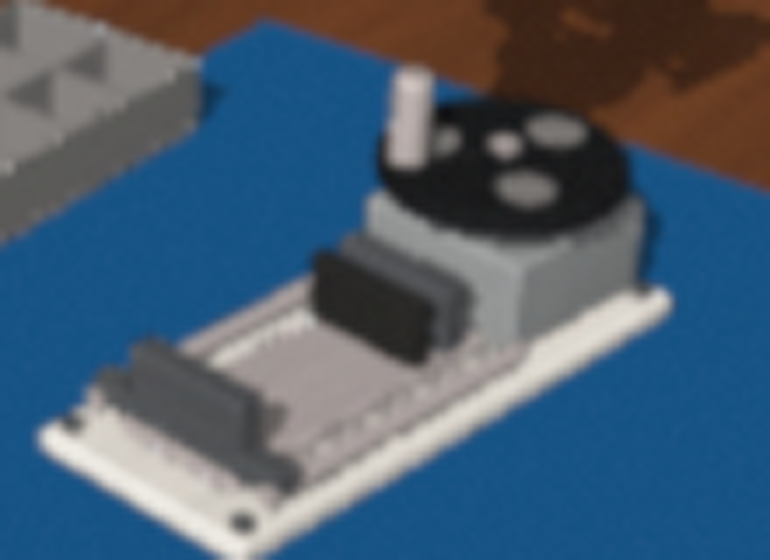

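```bash
python3 - <<'E'
from h import *
np.set_printoptions(precision=4,suppress=True)
c=imaging.read_camera("wrist")
def w(x,y,z): return onz(c,190+x/4-.4,y/4-.4,z)[:2]
sl,sr=w(138,122,.055),w(406,122,.055); print("stop top edge",sl,sr,np.linalg.norm(sl-sr),np.arctan2(*(sr-sl)[::-1]),(sl+sr)/2)
b=(w(138,175,.02)+w(400,175,.02))/2; print("stop bottom",b)
jl,jr=w(146,562,.02),w(394,562,.02); print("jaw",jl,jr,np.linalg.norm(jl-jr),np.arctan2(*(jr-jl)[::-1]),(jl+jr)/2)
jl,jr=w(146,588,.055),w(394,588,.055); print("jawtop",np.linalg.norm(jl-jr),(jl+jr)/2)
l1,l2=w(43,20,.01),w(68,740,.01); r1,r2=w(497,20,.01),w(483,740,.01)
for a,b_ in((l1,l2),(r1,r2)): v=a-b_; print("edge yaw",np.arctan2(-v[0],v[1]),np.linalg.norm(v))
print("base w",np.linalg.norm(l1-r1),(l1+r1)/2,(l2+r2)/2)
a,b_=w(146,200,.02),w(148,560,.02);v=a-b_;print(np.arctan2(-v[0],v[1]));a2,b2=w(397,200,.02),w(391,560,.02);v=a2-b2;print(np.arctan2(-v[0],v[1]),np.linalg.norm(a-a2),(a+a2)/2,(b_+b2)/2)
s=sense();print(s["ee_pos"])
E
```

```text
stop top edge [0.5103 0.0679] [0.5718 0.06  ] 0.062012525816223074 -0.12873034972259084 [0.541 0.064]
stop bottom [0.5396 0.0587]
jaw [ 0.493  -0.0351] [ 0.5612 -0.0439] 0.06868782992423558 -0.1287442747621246 [ 0.5271 -0.0395]
jawtop 0.06252655814727236 [ 0.5267 -0.0426]
edge yaw -0.13413077241423016 0.19038004055888935
edge yaw -0.106980859492395 0.19042791425233005
base w 0.11693696998522024 [0.5448 0.0968] [ 0.5219 -0.0922]
-0.146948888260291
-0.12255002178684005 0.06502199421395388 [0.5395 0.0527] [ 0.527  -0.0389]
[ 0.524  -0.0702  0.2035]
```

```bash
python3 - <<'E'
from h import *
print(delta((0.5344,0.0144,0.10),-0.128)); print(delta((0.5344,0.0144,0.02),-0.128))
E
```

```text
(array([ 85.2,  -0.6, 103.4]), array([ 0.0001,  0.0001, -0.0015]))
(array([ 85.3,  -0.6, 183.4]), array([ 0.0001,  0.0001, -0.0015]))
```

```bash
python3 -m crank '[{"turn":[0,0,0],"delta_pos":[45,0,0],"fingers":1},{"turn":[0,0,0],"delta_pos":[85,-0.6,30],"fingers":1},{"turn":[0,0,0],"delta_pos":[85,-0.6,80],"fingers":1},{"turn":[0,0,0],"delta_pos":[85,-0.6,125],"fingers":1},{"turn":[0,0,0],"delta_pos":[85,-0.6,155],"fingers":1},{"turn":[0,0,0],"delta_pos":[85,-0.6,155],"fingers":1}]'
python3 - <<'E'
from h import *
print(delta((0.5344,0.0144,0.005),-0.128))
for cam in ["side","wrist"]:
    c=imaging.read_camera(cam); 
    cv2.imwrite(f"pics/{cam}10.png",cv2.resize(c["img"][130:220,220:330],None,fx=7,fy=7,interpolation=cv2.INTER_CUBIC) if cam=="side" else c["img"])
E
```

```text
clock: 12.92
ee_pos: [0.5327, 0.0141, 0.0466]
ee_rot: [0.751, 0.66, -0.002, -0.002]
ft_force: [0.1, 0.9, -0.8]
width: 0.0456
(array([ 0.5,  1.8, 41.6]), array([-0.0049,  0.0002, -0.0019]))
```

View pics/side10.png

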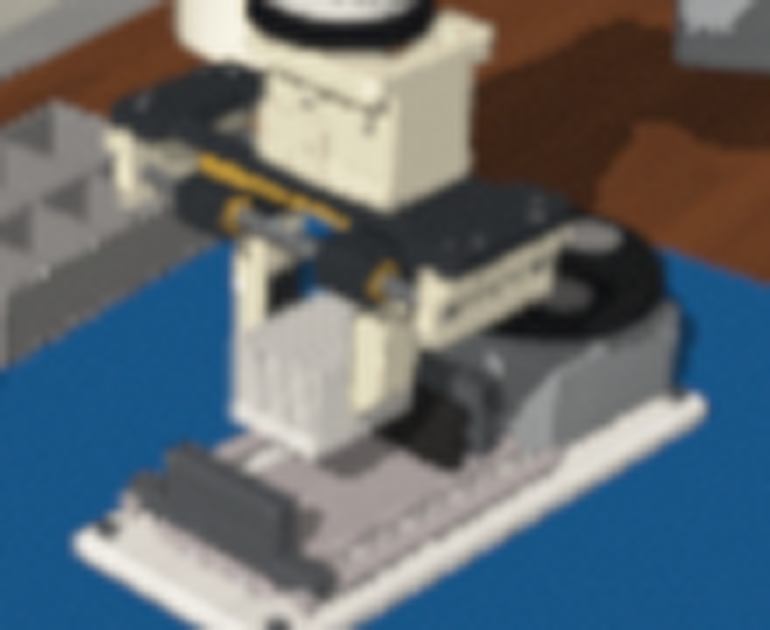

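View pics/wrist10.png

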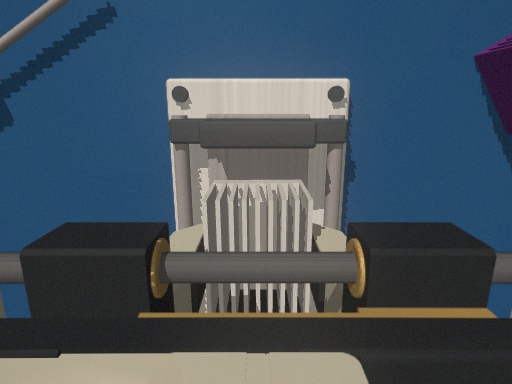

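```bash
python3 -m crank '[{"turn":[0,0,0],"delta_pos":[1,1.5,15],"fingers":1},{"turn":[0,0,0],"delta_pos":[1,1.5,30],"fingers":1},{"turn":[0,0,0],"delta_pos":[1,1.5,40],"fingers":1},{"turn":[0,0,0],"delta_pos":[1,1.5,40],"fingers":1}]';python3 -m crank '[{"turn":[0,0,0],"delta_pos":[0,0,1],"fingers":1},{"turn":[0,0,0],"delta_pos":[0,0,2],"fingers":1},{"turn":[0,0,0],"delta_pos":[0,0,2],"fingers":1}]'
```

```text
clock: 13.52
ee_pos: [0.5352, 0.0147, 0.0074]
ee_rot: [0.752, 0.66, -0.001, -0.001]
ft_force: [-0.3, 0.3, -2.3]
width: 0.0457
clock: 13.9
ee_pos: [0.5361, 0.0146, 0.0066]
ee_rot: [0.752, 0.66, 0.0, 0.0]
ft_force: [-0.1, 0.9, -1.6]
width: 0.0461
```

```bash
python3 -m crank '[{"turn":[0,0,0],"delta_pos":[0,-1.5,1],"fingers":1},{"turn":[0,0,0],"delta_pos":[0,-1.5,2],"fingers":1},{"turn":[0,0,0],"delta_pos":[0,-1.5,2],"fingers":1}]';python3 -m crank '[{"turn":[0,0,0],"delta_pos":[0,0,1],"fingers":1},{"turn":[0,0,0],"delta_pos":[0,0,1],"fingers":1}]'
python3 - <<'E'
from h import *
for cam in ["side","wrist"]:
    c=imaging.read_camera(cam); 
    cv2.imwrite(f"pics/{cam}11.png",cv2.resize(c["img"][130:220,220:330],None,fx=7,fy=7,interpolation=cv2.INTER_CUBIC) if cam=="side" else c["img"])
E
```

```text
clock: 14.28
ee_pos: [0.5344, 0.0148, 0.0044]
ee_rot: [0.752, 0.66, -0.0, -0.0]
ft_force: [0.0, -0.6, -2.2]
width: 0.0458
clock: 14.52
ee_pos: [0.5346, 0.0148, 0.0034]
ee_rot: [0.752, 0.66, 0.0, 0.0]
ft_force: [0.1, 0.0, -2.3]
width: 0.0458
```

View pics/side11.png

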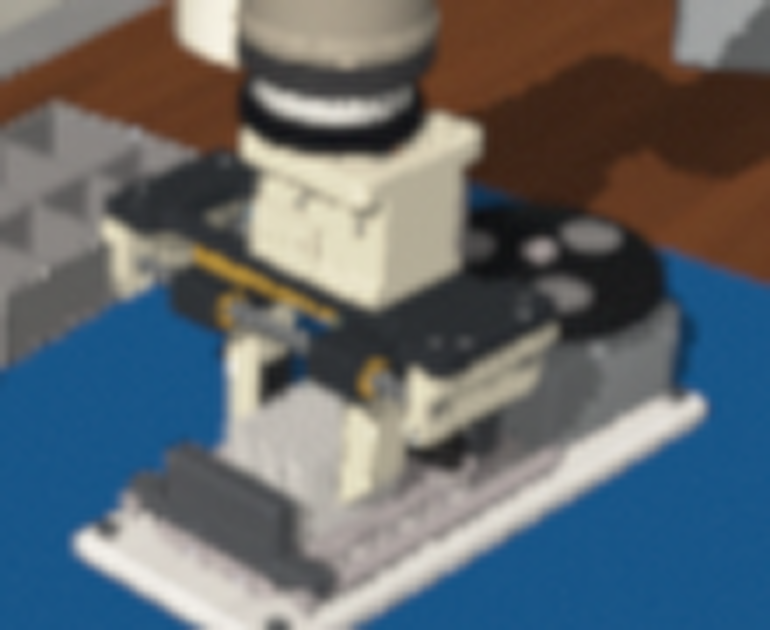

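```bash
python3 -m crank '[{"turn":[0,0,0],"delta_pos":[0,0,0.7],"fingers":1},{"turn":[0,0,0],"delta_pos":[0,0,1.2],"fingers":1},{"turn":[0,0,0],"delta_pos":[0,0,1.2],"fingers":1}]'
```

```text
clock: 15.0
ee_pos: [0.5346, 0.0148, 0.0034]
ee_rot: [0.752, 0.66, 0.0, 0.0]
ft_force: [-3.9, -0.5, 9.3]
width: 0.046
```

```bash
python3 -m crank '[{"turn":[0,0,0],"delta_pos":[0,0,0.5],"fingers":1},{"turn":[0,0,0],"delta_pos":[0,0,1],"fingers":1},{"turn":[0,0,0],"delta_pos":[0,0,1],"fingers":1}]'
```

```text
clock: 15.38
ee_pos: [0.5346, 0.0148, 0.0033]
ee_rot: [0.751, 0.66, 0.0, 0.0]
ft_force: [-6.3, 0.1, 19.1]
width: 0.0459
```

```bash
python3 -m crank '[{"turn":[0,0,0],"delta_pos":[0,0,-1.7],"fingers":1},{"turn":[0,0,0],"delta_pos":[0,0,-1.7],"fingers":0.33},{"turn":[0,0,0],"delta_pos":[0,0,-1.7],"fingers":0.33},{"turn":[0,0,0],"delta_pos":[0,0,-1.7],"fingers":0.33},{"turn":[0,0,0],"delta_pos":[0,0,-1.7],"fingers":0.33},{"turn":[0,0,0],"delta_pos":[0,0,-1.7],"fingers":0.33}]'
```

```text
clock: 16.12
ee_pos: [0.5345, 0.0148, 0.0029]
ee_rot: [0.752, 0.66, -0.0, 0.0]
ft_force: [0.0, 0.1, 0.1]
width: 0.0609
```

```bash
python3 -m crank '[{"turn":[0,0,0],"delta_pos":[0,0,-15],"fingers":0.33},{"turn":[0,0,0],"delta_pos":[0,0,-60],"fingers":0.33},{"turn":[0,0,0],"delta_pos":[0,0,-120],"fingers":0.33},{"turn":[0,0,0],"delta_pos":[0,0,-180],"fingers":0.33},{"turn":[0,0,0],"delta_pos":[-60,0,-190],"fingers":0.33},{"turn":[0,0,0],"delta_pos":[-120,0,-190],"fingers":0.33},{"turn":[0,0,0],"delta_pos":[-180,0,-190],"fingers":0.33},{"turn":[0,0,0],"delta_pos":[-180,0,-190],"fingers":0.33},{"turn":[0,0,0],"delta_pos":[-180,0,-190],"fingers":0.33}]'
python3 - <<'E'
from h import *
np.set_printoptions(precision=4,suppress=True)
for cam in ["wrist","top","side"]:
  c=imaging.read_camera(cam); cv2.imwrite(f"pics/{cam}12.png",c["img"])
  for n in ["wheel","knob_mid","heatsink","stop"]:
    for d in models.tip_of(n,cam)[:2]: print(cam,n,round(d["p"],2),towl(c,d["at"]))
E
```

```text
clock: 17.25
ee_pos: [0.5111, -0.1633, 0.1936]
ee_rot: [0.752, 0.659, 0.0, 0.0]
ft_force: [-0.5, 0.1, -0.4]
width: 0.0618
wrist wheel 0.73 [ 0.5151 -0.131   0.0713]
wrist knob_mid 0.96 [ 0.5418 -0.0957  0.1142]
wrist knob_mid 0.66 [ 0.5158 -0.1282  0.0734]
top knob_mid 0.72 [ 0.2573 -0.279  -0.0021]
top knob_mid 0.65 [ 0.5186 -0.132   0.0683]
top heatsink 0.93 [0.5329 0.0105 0.0153]
top heatsink 0.72 [0.4011 0.4162 0.0048]
side wheel 0.89 [ 0.5179 -0.1284  0.0727]
side wheel 0.38 [0.5286 0.3767 0.0022]
side knob_mid 0.46 [ 0.5452 -0.097   0.1118]
side heatsink 0.85 [0.5206 0.4903 0.0011]
side heatsink 0.81 [0.4015 0.4157 0.0017]
side stop 0.5 [0.5447 0.0611 0.024 ]
```

View pics/wrist12.png

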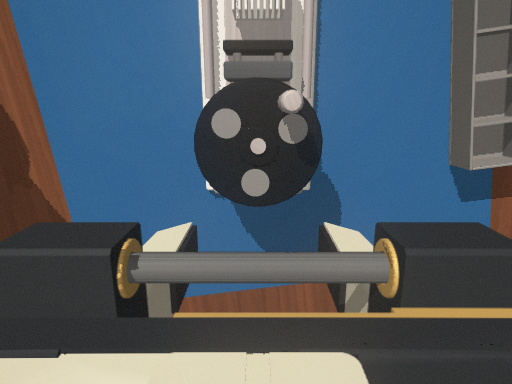

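```bash
python3 - <<'E'
from h import *
np.set_printoptions(precision=4,suppress=True)
c=imaging.read_camera("wrist")
im=c["img"]; cv2.imwrite("pics/k.png",cv2.resize(im[0:215,185:335],None,fx=5,fy=5,interpolation=cv2.INTER_CUBIC)[:600*1] [:600])
g=cv2.cvtColor(im,cv2.COLOR_BGR2GRAY)
m=np.zeros_like(g);
roi=(g<70).astype(np.uint8); n,l,st,ce=cv2.connectedComponentsWithStats(roi[60:215,185:335]); i=1+np.argmax(st[1:,4]); print(st[i],ce[i])
cnt=max(cv2.findContours((l==i).astype(np.uint8),0,1)[0],key=cv2.contourArea); (e,ax,an)=cv2.fitEllipse(cv2.convexHull(cnt)); print(e,ax)
W=onz(c,e[0]+185,e[1]+60,.084); k=onz(c,290,101,.127); h=onz(c,258,146,.084); print("wheel",W,"hub",h,"knob",k,np.linalg.norm(k[:2]-W[:2]),np.linalg.norm(k[:2]-h[:2]))
E
```

```text
[    9    17   141   138 12512] [78.3205 92.126 ]
(83.42379760742188, 93.82136535644531) (138.61366271972656, 168.0984649658203)
wheel [ 0.5237 -0.1392  0.084 ] hub [ 0.5154 -0.1311  0.084 ] knob [ 0.5436 -0.0965  0.127 ] 0.04708807505892988 0.0446108235962336
```

View pics/k.png

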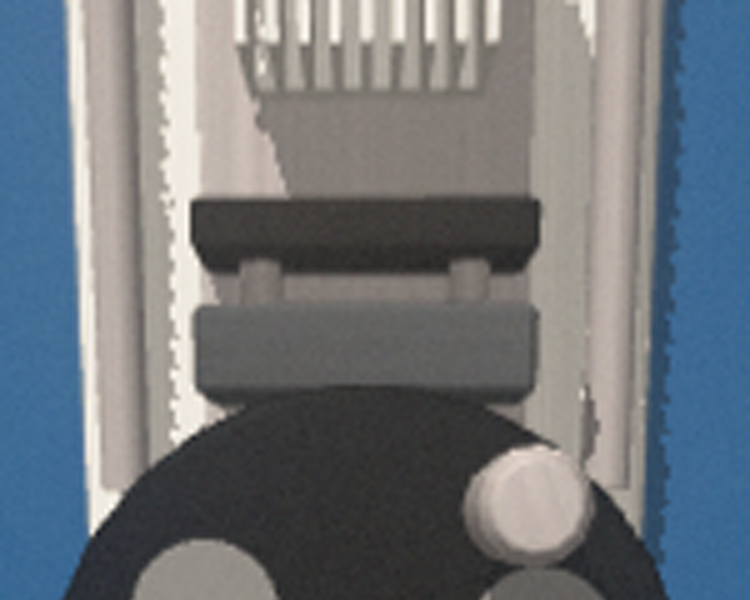

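```bash
python3 - <<'E'
from h import *
c=imaging.read_camera("wrist"); print(onz(c,292,99.8,.127)); print(sense()["ee_pos"])
print(delta((0.5447,-0.0962,0.068),-0.128))
E
```

```text
[ 0.54510246 -0.09588198  0.127     ]
[ 0.51116796 -0.16369553  0.19292454]
(array([ 71.3,  24.5, 124.9]), array([-0.    ,  0.0001, -0.002 ]))
```

```bash
python3 -m crank '[{"turn":[0,0,0],"delta_pos":[40,14,10],"fingers":0.33},{"turn":[0,0,0],"delta_pos":[71.3,24.7,20],"fingers":0.4},{"turn":[0,0,0],"delta_pos":[71.3,24.7,50],"fingers":0.5},{"turn":[0,0,0],"delta_pos":[71.3,24.7,50],"fingers":0.5},{"turn":[0,0,0],"delta_pos":[71.3,24.7,50],"fingers":0.5}]'
python3 - <<'E'
from h import *
print(delta((0.545,-0.096,0.068),-0.128))
c=imaging.read_camera("wrist"); cv2.imwrite("pics/w13.png",c["img"])
c=imaging.read_camera("side"); cv2.imwrite("pics/s13.png",cv2.resize(c["img"][110:220,220:330],None,fx=5,fy=5,interpolation=cv2.INTER_CUBIC))
E
```

```text
clock: 18.73
ee_pos: [0.5453, -0.0966, 0.1438]
ee_rot: [0.752, 0.659, 0.0, 0.0]
ft_force: [0.2, -0.3, 0.2]
width: 0.0457
(array([ 0.6, -0.4, 75.8]), array([ 0.001 ,  0.0003, -0.0025]))
```

View pics/w13.png

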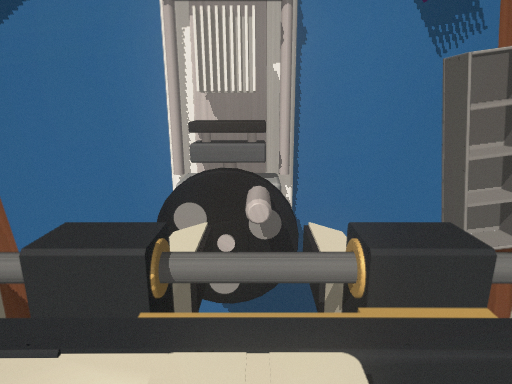

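View pics/s13.png

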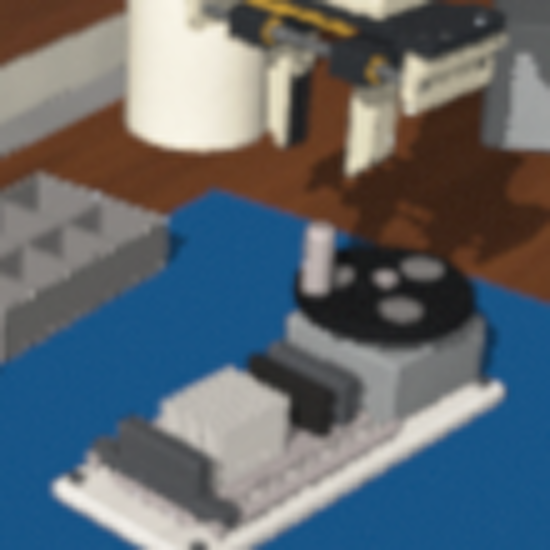

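The sink stands square and centred on the bed in the wrist view (columns 197–255, rows 8–92). The knob is centred between the fingers at column 258. Descend and pinch.

```bash
python3 -m crank '[{"turn":[0,0,0],"delta_pos":[0.6,-0.4,30],"fingers":0.5},{"turn":[0,0,0],"delta_pos":[0.6,-0.4,60],"fingers":0.5},{"turn":[0,0,0],"delta_pos":[0.6,-0.4,74],"fingers":0.5},{"turn":[0,0,0],"delta_pos":[0.6,-0.4,74],"fingers":0.5},{"turn":[0,0,0],"delta_pos":[0.6,-0.4,74],"fingers":1},{"turn":[0,0,0],"delta_pos":[0.6,-0.4,74],"fingers":1},{"turn":[0,0,0],"delta_pos":[0.6,-0.4,74],"fingers":1},{"turn":[0,0,0],"delta_pos":[0.6,-0.4,74],"fingers":1},{"turn":[0,0,0],"delta_pos":[0.6,-0.4,74],"fingers":1},{"turn":[0,0,0],"delta_pos":[0.6,-0.4,74],"fingers":1}]'
python3 - <<'E'
from h import *
c=imaging.read_camera("wrist"); cv2.imwrite("pics/w14.png",c["img"])
c=imaging.read_camera("side"); cv2.imwrite("pics/s14.png",cv2.resize(c["img"][110:220,220:330],None,fx=5,fy=5,interpolation=cv2.INTER_CUBIC))
s=sense(); print(s["ee_pos"],s["ft_force"],s["width"])
E
```

```text
clock: 20.08
ee_pos: [0.5458, -0.0958, 0.0696]
ee_rot: [0.752, 0.66, 0.001, 0.001]
ft_force: [5.4, 0.1, 3.0]
width: 0.0172
[ 0.54582512 -0.09576904  0.06960975] [ 6.50491829 -0.81671945  2.99246879] 0.017054854687007764
```

View pics/s14.png

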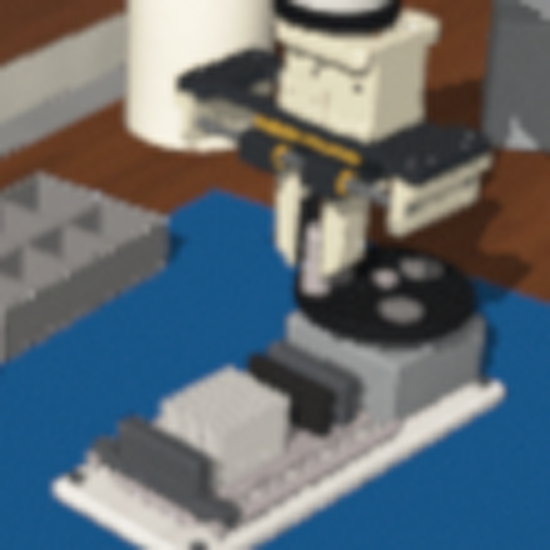

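```bash
cat >> h.py <<'E'
C=np.array([0.516,-0.130])
def arc(th0,ths,a0=0.589,r=45):
    for t in ths:
        print(f"{t:.2f} [{r*(np.cos(a0+t)-np.cos(a0+th0)):.1f},{r*(np.sin(a0+t)-np.sin(a0+th0)):.1f},0]")
def stat():
    s=sense(); p=np.array(s["ee_pos"]); v=p[:2]-C; rr=np.linalg.norm(v); phi=np.arctan2(v[1],v[0]); t=np.array([np.sin(phi),-np.cos(phi)])
    f=np.array(s["ft_force"]); print(f"clk {s['clock']:.2f} th {(0.854-phi)%(2*np.pi):.3f} r {rr:.4f} z {p[2]:.4f} drag {-f[:2]@t:.2f} radial {f[:2]@v/rr:.2f} fz {f[2]:.1f} w {s['width']:.4f}")
E
python3 - <<'E'
from h import *
stat(); arc(0,np.arange(.1,1.01,.1))
E
```

```text
clk 20.18 th 6.283 r 0.0454 z 0.0696 drag -5.44 radial 3.66 fz 3.0 w 0.0171
0.10 [-2.7,3.6,0]
0.20 [-5.7,6.9,0]
0.30 [-9.1,9.9,0]
0.40 [-12.7,12.6,0]
0.50 [-16.6,14.9,0]
0.60 [-20.7,16.8,0]
0.70 [-24.9,18.2,0]
0.80 [-29.3,19.3,0]
0.90 [-33.7,19.9,0]
1.00 [-38.2,20.0,0]
```

```bash
python3 -m crank '[{"turn":[0,0,0],"delta_pos":[-2.7,3.6,0],"fingers":1},{"turn":[0,0,0],"delta_pos":[-5.7,6.9,0],"fingers":1},{"turn":[0,0,0],"delta_pos":[-9.1,9.9,0],"fingers":1},{"turn":[0,0,0],"delta_pos":[-12.7,12.6,0],"fingers":1},{"turn":[0,0,0],"delta_pos":[-16.6,14.9,0],"fingers":1}]'
python3 - <<'E'
from h import *
stat()
E
```

```text
clock: 20.8
ee_pos: [0.5569, -0.1111, 0.0695]
ee_rot: [0.751, 0.66, 0.001, -0.002]
ft_force: [0.5, 10.9, 8.3]
width: 0.0171
clk 20.80 th 0.421 r 0.0450 z 0.0695 drag 9.67 radial 4.97 fz 8.3 w 0.0171
```

```bash
python3 - <<'E'
from h import *
arc(.5,np.arange(.6,1.51,.1)); print(); arc(1.5,np.arange(1.6,2.51,.1))
E
```

```text
0.60 [-4.1,1.9,0]
0.70 [-8.3,3.3,0]
0.80 [-12.7,4.4,0]
0.90 [-17.2,5.0,0]
1.00 [-21.7,5.1,0]
1.10 [-26.2,4.8,0]
1.20 [-30.6,4.1,0]
1.30 [-34.9,2.9,0]
1.40 [-39.1,1.2,0]
1.50 [-43.1,-0.8,0]

1.60 [-3.8,-2.4,0]
1.70 [-7.3,-5.2,0]
1.80 [-10.6,-8.3,0]
1.90 [-13.5,-11.8,0]
2.00 [-16.0,-15.5,0]
2.10 [-18.2,-19.4,0]
2.20 [-19.9,-23.6,0]
2.30 [-21.3,-27.8,0]
2.40 [-22.2,-32.3,0]
2.50 [-22.6,-36.7,0]
```

```bash
python3 -m crank '[{"turn":[0,0,0],"delta_pos":[-4.1,1.9,0],"fingers":1},{"turn":[0,0,0],"delta_pos":[-8.3,3.3,0],"fingers":1},{"turn":[0,0,0],"delta_pos":[-12.7,4.4,0],"fingers":1},{"turn":[0,0,0],"delta_pos":[-17.2,5.0,0],"fingers":1},{"turn":[0,0,0],"delta_pos":[-21.7,5.1,0],"fingers":1},{"turn":[0,0,0],"delta_pos":[-26.2,4.8,0],"fingers":1},{"turn":[0,0,0],"delta_pos":[-30.6,4.1,0],"fingers":1},{"turn":[0,0,0],"delta_pos":[-34.9,2.9,0],"fingers":1},{"turn":[0,0,0],"delta_pos":[-39.1,1.2,0],"fingers":1},{"turn":[0,0,0],"delta_pos":[-43.1,-0.8,0],"fingers":1}]'
python3 - <<'E'
from h import *
stat()
c=imaging.read_camera("wrist"); cv2.imwrite("pics/w15.png",c["img"])
c=imaging.read_camera("side"); cv2.imwrite("pics/s15.png",cv2.resize(c["img"][110:220,220:330],None,fx=5,fy=5,interpolation=cv2.INTER_CUBIC))
stat()
E
```

```text
clock: 22.05
ee_pos: [0.5526, -0.1553, 0.0696]
ee_rot: [0.752, 0.66, 0.002, 0.001]
ft_force: [8.5, 5.6, 2.6]
width: 0.017
clk 22.05 th 1.460 r 0.0445 z 0.0696 drag 9.46 radial 3.74 fz 2.6 w 0.0170
clk 22.15 th 1.474 r 0.0444 z 0.0696 drag 6.87 radial 3.47 fz 3.8 w 0.0169
```

View pics/w15.png

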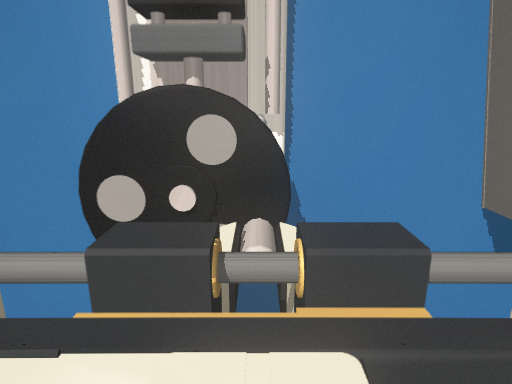

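View pics/s15.png

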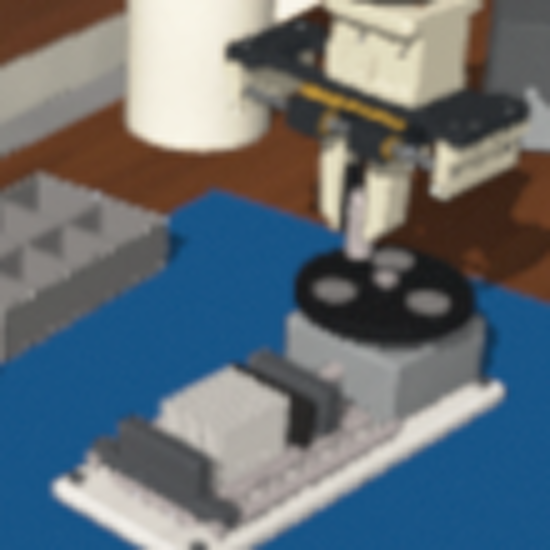

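```bash
python3 -m crank '[{"turn":[0,0,0],"delta_pos":[-3.8,-2.4,0],"fingers":1},{"turn":[0,0,0],"delta_pos":[-7.3,-5.2,0],"fingers":1},{"turn":[0,0,0],"delta_pos":[-10.6,-8.3,0],"fingers":1},{"turn":[0,0,0],"delta_pos":[-13.5,-11.8,0],"fingers":1},{"turn":[0,0,0],"delta_pos":[-16,-15.5,0],"fingers":1},{"turn":[0,0,0],"delta_pos":[-18.2,-19.4,0],"fingers":1},{"turn":[0,0,0],"delta_pos":[-19.9,-23.6,0],"fingers":1},{"turn":[0,0,0],"delta_pos":[-21.3,-27.8,0],"fingers":1},{"turn":[0,0,0],"delta_pos":[-22.2,-32.3,0],"fingers":1},{"turn":[0,0,0],"delta_pos":[-22.6,-36.7,0],"fingers":1}]'
python3 - <<'E'
from h import *
stat()
c=imaging.read_camera("side"); cv2.imwrite("pics/s16.png",cv2.resize(c["img"][110:220,220:330],None,fx=5,fy=5,interpolation=cv2.INTER_CUBIC))
arc(2.5,np.arange(2.6,3.51,.1)); print(C)
E
```

```text
clock: 23.4
ee_pos: [0.5137, -0.1743, 0.0696]
ee_rot: [0.752, 0.66, 0.002, 0.002]
ft_force: [8.9, 1.9, 0.1]
width: 0.0167
clk 23.40 th 2.476 r 0.0443 z 0.0696 drag 8.82 radial -2.37 fz 0.1 w 0.0167
2.60 [-0.0,-4.5,0]
2.70 [0.4,-9.0,0]
2.80 [1.3,-13.4,0]
2.90 [2.6,-17.7,0]
3.00 [4.4,-21.8,0]
3.10 [6.5,-25.8,0]
3.20 [9.0,-29.5,0]
3.30 [11.9,-33.0,0]
3.40 [15.2,-36.1,0]
3.50 [18.7,-38.9,0]
[ 0.516 -0.13 ]
```

View pics/s16.png

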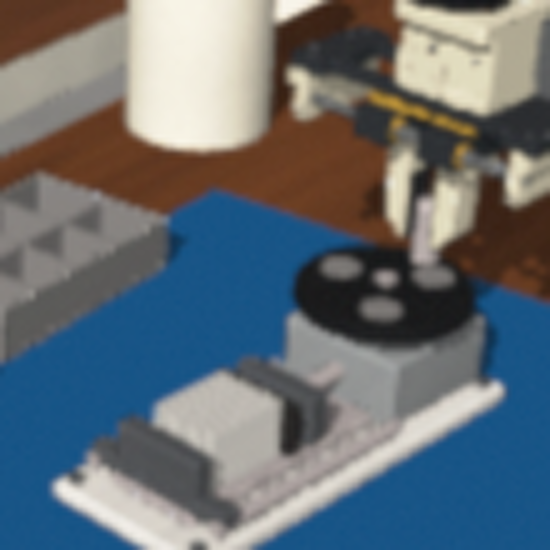

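```bash
python3 -m crank '[{"turn":[0,0,0],"delta_pos":[0,-4.5,0],"fingers":1},{"turn":[0,0,0],"delta_pos":[0.4,-9,0],"fingers":1},{"turn":[0,0,0],"delta_pos":[1.3,-13.4,0],"fingers":1},{"turn":[0,0,0],"delta_pos":[2.6,-17.7,0],"fingers":1}]'
python3 - <<'E'
from h import *
stat()
c=imaging.read_camera("side"); cv2.imwrite("pics/s17.png",cv2.resize(c["img"][110:220,220:330],None,fx=5,fy=5,interpolation=cv2.INTER_CUBIC))
arc(2.9,np.arange(3.0,3.51,.1)); 
E
```

```text
clock: 23.95
ee_pos: [0.4967, -0.1701, 0.0696]
ee_rot: [0.752, 0.66, 0.001, 0.002]
ft_force: [9.5, -0.9, -1.2]
width: 0.0174
clk 23.95 th 2.873 r 0.0445 z 0.0696 drag 8.91 radial -3.34 fz -1.2 w 0.0174
3.00 [1.7,-4.1,0]
3.10 [3.9,-8.1,0]
3.20 [6.4,-11.8,0]
3.30 [9.3,-15.3,0]
3.40 [12.5,-18.4,0]
3.50 [16.0,-21.2,0]
```

View pics/s17.png

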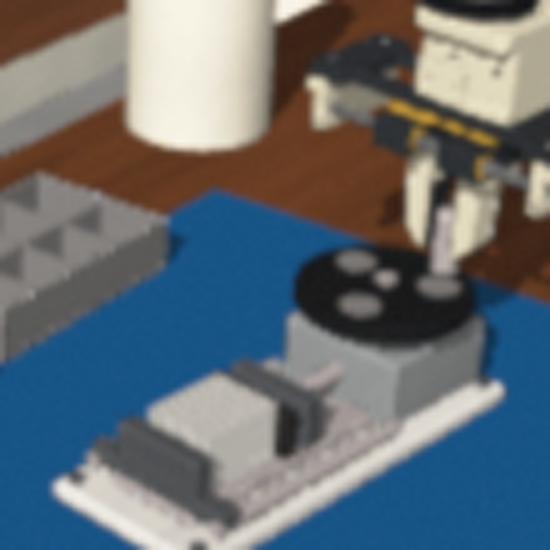

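```bash
python3 -m crank '[{"turn":[0,0,0],"delta_pos":[1.7,-4.1,0],"fingers":1},{"turn":[0,0,0],"delta_pos":[3.9,-8.1,0],"fingers":1}]'
python3 - <<'E'
from h import *
stat(); arc(3.1,np.arange(3.15,3.51,.05))
E
```

```text
clock: 24.25
ee_pos: [0.4892, -0.1656, 0.0697]
ee_rot: [0.752, 0.66, 0.001, 0.003]
ft_force: [10.0, -2.6, -2.0]
width: 0.0167
clk 24.25 th 3.070 r 0.0445 z 0.0697 drag 9.55 radial -3.89 fz -2.0 w 0.0167
3.15 [1.2,-1.9,0]
3.20 [2.5,-3.7,0]
3.25 [3.9,-5.5,0]
3.30 [5.4,-7.2,0]
3.35 [7.0,-8.8,0]
3.40 [8.6,-10.3,0]
3.45 [10.4,-11.8,0]
3.50 [12.2,-13.1,0]
```

```bash
python3 -m crank '[{"turn":[0,0,0],"delta_pos":[1.2,-1.9,0],"fingers":1},{"turn":[0,0,0],"delta_pos":[2.5,-3.7,0],"fingers":1},{"turn":[0,0,0],"delta_pos":[3.9,-5.5,0],"fingers":1},{"turn":[0,0,0],"delta_pos":[5.4,-7.2,0],"fingers":1}]'
python3 - <<'E'
from h import *
stat(); arc(3.3,np.arange(3.35,4.01,.05))
c=imaging.read_camera("side"); cv2.imwrite("pics/s18.png",cv2.resize(c["img"][110:220,220:330],None,fx=5,fy=5,interpolation=cv2.INTER_CUBIC))
E
```

```text
clock: 24.75
ee_pos: [0.4829, -0.1599, 0.0697]
ee_rot: [0.752, 0.66, 0.001, 0.003]
ft_force: [8.8, -5.9, -1.9]
width: 0.0169
clk 24.75 th 3.260 r 0.0446 z 0.0697 drag 10.25 radial -2.57 fz -1.9 w 0.0169
3.35 [1.6,-1.6,0]
3.40 [3.2,-3.1,0]
3.45 [4.9,-4.6,0]
3.50 [6.7,-5.9,0]
3.55 [8.6,-7.2,0]
3.60 [10.5,-8.4,0]
3.65 [12.5,-9.5,0]
3.70 [14.5,-10.4,0]
3.75 [16.6,-11.3,0]
3.80 [18.7,-12.1,0]
3.85 [20.9,-12.7,0]
3.90 [23.0,-13.3,0]
3.95 [25.2,-13.7,0]
4.00 [27.5,-14.1,0]
```

View pics/s18.png

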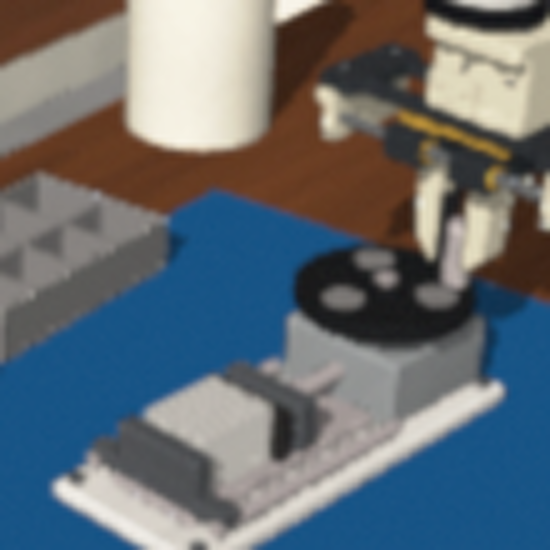

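```bash
python3 -m crank '[{"turn":[0,0,0],"delta_pos":[1.6,-1.6,0],"fingers":1},{"turn":[0,0,0],"delta_pos":[3.2,-3.1,0],"fingers":1}]'
python3 - <<'E'
from h import *
stat(); arc(3.4,np.arange(3.45,3.51,.05))
E
```

```text
clock: 25.05
ee_pos: [0.4805, -0.1571, 0.0697]
ee_rot: [0.752, 0.66, 0.001, 0.004]
ft_force: [10.0, -8.7, -4.0]
width: 0.0171
clk 25.05 th 3.344 r 0.0446 z 0.0697 drag 13.02 radial -2.71 fz -4.0 w 0.0171
3.45 [1.7,-1.4,0]
3.50 [3.5,-2.8,0]
```

```bash
python3 -m crank '[{"turn":[0,0,0],"delta_pos":[0,0,0],"fingers":1}]'
python3 - <<'E'
from h import *
stat()
c=imaging.read_camera("side"); cv2.imwrite("pics/s19.png",cv2.resize(c["img"][150:215,225:300],None,fx=9,fy=9,interpolation=cv2.INTER_CUBIC)); stat()
E
```

```text
clock: 25.18
ee_pos: [0.4803, -0.1569, 0.0697]
ee_rot: [0.752, 0.66, 0.001, 0.004]
ft_force: [9.0, -7.7, -2.3]
width: 0.0172
clk 25.18 th 3.350 r 0.0447 z 0.0697 drag 11.57 radial -2.61 fz -2.3 w 0.0172
clk 25.23 th 3.350 r 0.0447 z 0.0697 drag 10.39 radial -2.16 fz -2.7 w 0.0172
```

View pics/s19.png

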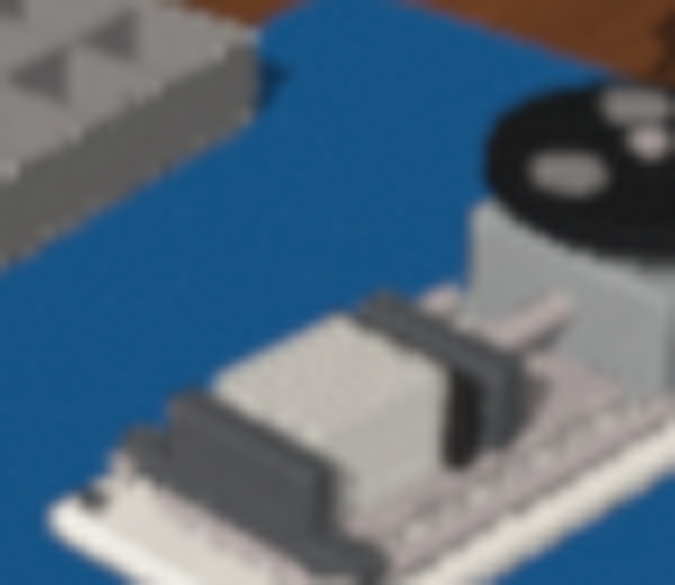

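```bash
python3 -m crank '[{"turn":[0,0,0],"delta_pos":[0.6,-0.5,0],"fingers":1},{"turn":[0,0,0],"delta_pos":[1.2,-1.0,0],"fingers":1}]'
python3 - <<'E'
from h import *
stat()
E
```

```text
clock: 25.48
ee_pos: [0.4798, -0.1561, 0.0697]
ee_rot: [0.752, 0.66, 0.001, 0.004]
ft_force: [10.0, -10.8, -4.0]
width: 0.0169
clk 25.48 th 3.371 r 0.0447 z 0.0697 drag 14.54 radial -1.78 fz -4.0 w 0.0169
```

```bash
python3 -m crank '[{"turn":[0,0,0],"delta_pos":[0,0,0],"fingers":1}]'; python3 -c "
from h import *
stat()"; python3 -m crank '[{"turn":[0,0,0],"delta_pos":[-0.9,0.9,0],"fingers":1},{"turn":[0,0,0],"delta_pos":[-1.7,1.6,0],"fingers":1},{"turn":[0,0,0],"delta_pos":[-1.7,1.6,0],"fingers":1}]'; python3 -c "
from h import *
stat()"
```

```text
clock: 25.6
ee_pos: [0.4797, -0.156, 0.0697]
ee_rot: [0.752, 0.66, 0.001, 0.004]
ft_force: [9.9, -9.5, -3.5]
width: 0.0173
clk 25.60 th 3.373 r 0.0446 z 0.0697 drag 13.51 radial -2.50 fz -3.5 w 0.0173
clock: 25.98
ee_pos: [0.4797, -0.1561, 0.0696]
ee_rot: [0.752, 0.66, 0.001, 0.002]
ft_force: [5.7, -3.2, 1.6]
width: 0.017
clk 25.98 th 3.372 r 0.0447 z 0.0696 drag 5.93 radial -2.78 fz 1.6 w 0.0170
```

```bash
python3 -m crank '[{"turn":[0,0,0],"delta_pos":[-1.1,1,0],"fingers":1},{"turn":[0,0,0],"delta_pos":[-1.1,1,0],"fingers":0.6},{"turn":[0,0,0],"delta_pos":[-1.1,1,0],"fingers":0.6},{"turn":[0,0,0],"delta_pos":[-1.1,1,0],"fingers":0.6},{"turn":[0,0,0],"delta_pos":[-1.1,1,0],"fingers":0.6},{"turn":[0,0,0],"delta_pos":[-1.1,1,-10],"fingers":0.6},{"turn":[0,0,0],"delta_pos":[-1.1,1,-50],"fingers":0.6},{"turn":[0,0,0],"delta_pos":[-1.1,1,-100],"fingers":0.6},{"turn":[0,0,0],"delta_pos":[-1.1,1,-120],"fingers":0.6},{"turn":[0,0,0],"delta_pos":[-1.1,1,-120],"fingers":0.6}]'
python3 - <<'E'
from h import *
np.set_printoptions(precision=4,suppress=True)
s=sense(); print(s["ee_pos"],s["ft_force"],s["width"])
for cam in ["wrist","top","side"]:
  c=imaging.read_camera(cam); cv2.imwrite(f"pics/{cam}20.png",c["img"])
  if cam!="wrist": 
    y0,x0=(145,225) if cam=="side" else (145,240)
    cv2.imwrite(f"pics/{cam}20c.png",cv2.resize(c["img"][y0:y0+80,x0:x0+140],None,fx=5.6,fy=5.6,interpolation=cv2.INTER_CUBIC))
  for n in ["knob_mid","heatsink","stop"]:
    for d in models.tip_of(n,cam)[:2]: print(cam,n,round(d["p"],2),towl(c,d["at"]))
E
```

```text
clock: 27.22
ee_pos: [0.4799, -0.1568, 0.191]
ee_rot: [0.752, 0.66, 0.001, 0.002]
ft_force: [-0.8, -1.5, 0.2]
width: 0.0367
[ 0.4799 -0.1568  0.191 ] [-0.8016 -1.4684  0.1625] 0.03667505330776194
wrist knob_mid 0.89 [ 0.4773 -0.155   0.1156]
top knob_mid 0.43 [0.6332 0.4072 0.0005]
top heatsink 0.83 [0.5335 0.0256 0.0178]
top heatsink 0.82 [ 0.7241  0.0744 -0.0033]
top stop 0.49 [0.5421 0.0606 0.0208]
side knob_mid 0.62 [ 0.4803 -0.1561  0.1132]
side heatsink 0.89 [0.5416 0.0268 0.0181]
side heatsink 0.86 [0.4039 0.4144 0.0021]
side stop 0.87 [0.5423 0.0614 0.0241]
```

View pics/wrist20.png

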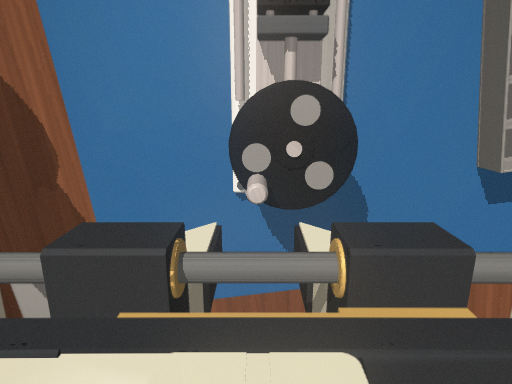

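View pics/side20c.png

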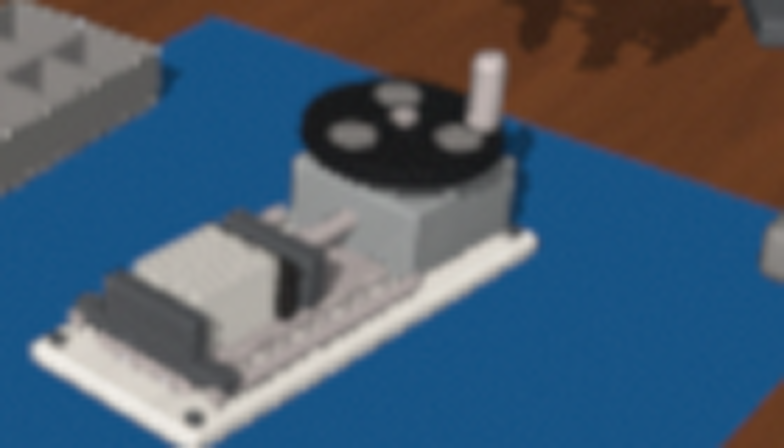

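View pics/top20c.png

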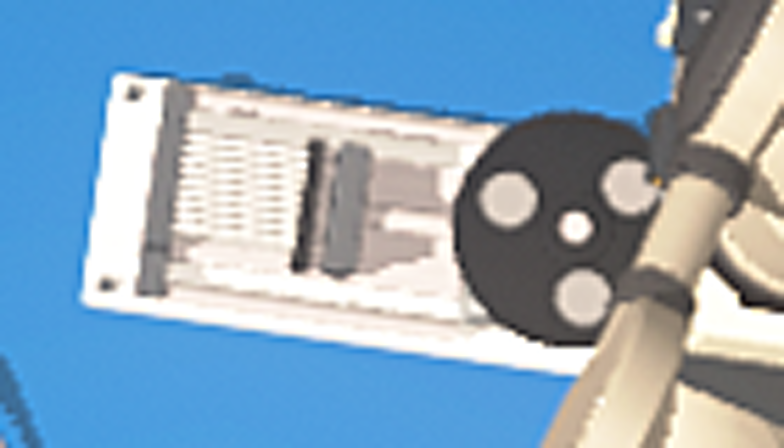

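```bash
python3 -m crank '[{"turn":[0,0,0],"delta_pos":[50,12,-20],"fingers":0.6},{"turn":[0,0,0],"delta_pos":[100,25,-40],"fingers":0.6},{"turn":[0,0,0],"delta_pos":[120,30,-40],"fingers":0.6},{"turn":[0,0,0],"delta_pos":[120,30,-40],"fingers":0.6},{"turn":[0,0,0],"delta_pos":[120,30,-40],"fingers":0.6}]'
python3 - <<'E'
from h import *
np.set_printoptions(precision=4,suppress=True)
c=imaging.read_camera("wrist"); cv2.imwrite("pics/w21.png",cv2.resize(c["img"][0:210,170:350],None,fx=2.8,fy=2.8,interpolation=cv2.INTER_CUBIC))
for n in ["stop","heatsink","holder"]:
    for d in models.tip_of(n,"wrist")[:2]: print(n,round(d["p"],2),towl(c,d["at"]))
E
```

```text
clock: 28.45
ee_pos: [0.524, -0.0418, 0.2286]
ee_rot: [0.752, 0.66, -0.0, -0.0]
ft_force: [-0.4, 0.8, 0.8]
width: 0.0366
stop 0.74 [0.5411 0.0587 0.0167]
heatsink 0.79 [0.5345 0.0332 0.0218]
heatsink 0.61 [0.7214 0.0794 0.0027]
holder 0.89 [0.5295 0.     0.0019]
```

View pics/w21.png

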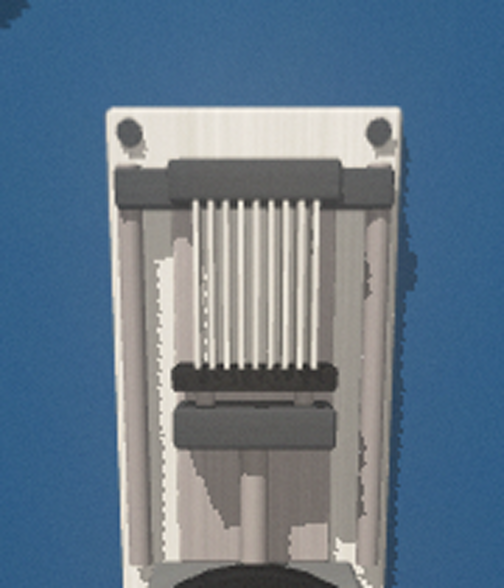

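The sink is pinched between the stop (crop row 205) and the jaw plate (row 370). It is square, and its centre at column 256 is about 1.5 px from the jaw's. Handing in.

```bash
python3 -c "
from h import *
print(ticket.close_job()); print(sense()['clock'])"
```

```text
the job is handed in; nothing more can be done
None
the job is handed in; nothing more can be done
```

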